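Lift the tea strainer clear of the tumbler and lock it

TASK

The tea has steeped: set the loose lid on the strainer cone of the drip stand so that it sits level and fully home. Then take the carriage by its cam lever and, with the lever still open, lift it until the top of the black collar is level with the dark band on the post; keeping it at that height, swing the lever fully shut. Finish holding the closed lever in the gripper with the strainer at the band, and leave the tumbler and everything else on the shelf where it is.

Things in the scene. Friction and masses are not known exactly. Their poses are not given: they have to be found in the camera images.
- stand: tea drip stand, fixed: dark steel base plate 120 (its x) x 210 (its y) x 10 mm high; origin at the centre of its underside, z up; at yaw 0 its x axis points away from the robot. A round steel post, 14 mm thick, rises at its y = -60 mm to 268 mm above the shelf and carries the carriage; the tumbler stands on the base at its y = +35 mm, under the strainer.
- carriage: sliding part, 0.3 to 0.46 kg without the lid: black collar 30 x 34 mm, 36 mm high, with a fork at -x for the cam lever; an arm runs in +y to the strainer cone (70 mm deep, tip inside the tumbler at first). Origin on the post's axis at the collar's underside, axes as the stand's. Slides up and down only, 125 mm; unless held or clamped it sinks to its stop, where it starts (origin 100 mm above the shelf).
- collar_top (a point): top edge of the black collar, on the post's axis, 36 mm above the carriage's origin
- mark (a point): middle of the dark band (4 mm high, 16 mm across) round the post: the height to which the collar's top edge must be brought; 49 to 89 mm above the collar's top at the start, different each time; it does not move
- strainer_rim (a point): centre of the strainer's mouth at rim height: inside diameter 91 mm, outside 96 mm; 95 mm from the post in the stand's +y, 34 mm above the carriage's origin; moves with the carriage
- cam_lever (a joint): lever angle about its upright pin: 0 = fully shut (points to the stand's -y, straight away from the strainer); 1.1 to 1.4 rad = open as found (pi/2 would point to the stand's -x). Seen from above it turns anticlockwise to shut. Free above about 0.75 rad; below, its cam bears on the post and it needs up to about 12 N at the handle; shut, it stays shut and clamps the carriage to the post.
- lever_pin (a point): axis of the lever's upright pin, at the lever's mid height, on the carriage: 22 mm from the post's axis towards the stand's -x, 18 mm above the carriage's origin
- lever_grip (a point): point to grip on the lever's handle, 68 mm from the pin, mid height. The handle is an aluminium bar 11 mm wide, 16 mm high, ending 92 mm from the pin, with free space below and at both sides: it can be pinched from above across its width, and the carriage can be lifted by it (it cannot move up or down in the fork).
- lid: loose round steel lid lying on the shelf, 70 to 120 g: disc 101 mm across, 4 mm thick; under it a plug 83 mm across, 6 mm high; on top an upright round wooden knob 20 mm across, 28 mm high. Origin at the centre of the plug's underside, z up; disc top 10 mm, knob top 38 mm above it. Seated on the strainer, the plug is inside the mouth and the origin 6 mm below the rim.
- tumbler: glass tumbler, 74 mm across the mouth, 85 mm high, standing on the stand's base under the strainer; origin at the centre of its underside; must stay there
- tin: screw-top aluminium tin, 68 mm across, 85 mm high; origin at the centre of its underside; bystander
- spoon: steel tea scoop with a round handle, 135 mm long, lying on the shelf; bystander
- teapot: pale pink ceramic teapot, body 140 mm across, 134 mm high; origin at the centre of its underside; bystander
- kettle: compact steel kettle, 164 mm across, 172 mm high; origin at the centre of its underside; bystander
- mug_stand: black plastic mug stand, fixed, base 230 x 220 x 12 mm with four round slots and a centre post 167 mm high; two slots are empty; bystander
- mug_a: white mug, 80 mm across, 88 mm high, in a slot of the mug stand; bystander
- mug_b: white mug, 80 mm across, 88 mm high, in another slot of the mug stand; bystander
Mind the look-alikes: they are no part of the job. Leave any red look-alike of the tumbler alone.

How it is judged:
By the outcome, as a careful person would: the job done as asked, in the order asked, and still so for the second after the job is handed in, while the arm keeps its last pose, push and grip.
It also fails if it takes over 51 s, if anything falls off the work surface, if the arm or the gripper's body presses on something with over 40 N, if the wrist force passes 120 N, or if a joint passes its speed limit or range.

ROBOT

A 6-joint arm with a two-finger parallel gripper is mounted at the origin on the work surface. World frame = base frame: x ahead of the robot, y to its left, z up, the work surface at z = 0. Lengths are in mm, angles in rad, forces in N, time in s.
With the tool pointing down it reaches from about 350 to 975 mm from the base axis. Payload 7.1 kg.
Tool frame: the origin (TCP) lies at the very end of the fingers, on their centre line; the grasp point (between the pads) lies 19 mm behind it; y points along the fingers, x is the direction in which the jaws open and shut, and the axes are right-handed (so a half turn about y gives the same grasp; the last joint's range is limited). The gripper opens to 88 mm and grips with 3 to 60 N. Pads are 20 mm wide; open, the fingers measure 115 mm over their backs; the gripper's body (75 mm by 178 mm) begins 61 mm behind the grasp point.
Start: joints at [-1.359, 0.423, 1.63, -0, 1.089, -0.019], TCP at [142.992, -608.406, 222.675] pointing down, gripper open.
Joint ranges: [-3, 3], [-0.9, 2.11], [0.09, 2.58], [-1.31, 4.45], [0.11, 2.69], [-2.54, 2.54]. Speed limits (rad/s): [2.39, 2.39, 3.01, 3.14, 3.14, 3.14].

INTERFACE

Orientations are given as a rotation vector (axis times angle).
In Python, from workcell import ctrl gives the robot as it stands. The module is installed in compiled form; this text tells all that it offers.
- The arm moves only by the tool carry_out, never from a script. Its arguments are lists of equal length, an entry for each row: "delta_pos": the shift along the tool's x, y, z in cm, a list of three; "rotation": the turn, a rotation vector about the tool's x, y, z in rad, a list of three. In form: {"delta_pos": [[dx, dy, dz], ...], "rotation": [[wx, wy, wz], ...]}. A call has 1 to 12 rows; each row is the pose to reach, as a shift and turn from the pose commanded when the call began, along the tool's axes at that moment; what a row does not reach only later rows make up. A row lasts 1/12 s, in which the tool goes at most 41.7 mm and 7.16 degrees, less where a joint would pass 70% of its speed; a pose out of reach is approached as far as the arm can. A call with a gripper value outside its range is refused whole. "hand" is the closure in counts, from 0 (fully open) to 255 (shut), set as the call begins (left out, the last holds). The fingers move at their own pace and stop on an object; the grip force is fixed at half the most. Time passes only in rows, so rows that repeat a pose let the fingers close. It gives the time, the measured TCP pose, the force and the opening at its end, in the units of the state.
- ctrl.get_obs(): the state, without advancing time (a new reading comes with each control period).
- ctrl.get_image(name): name is "scene" or "top" or "wrist"; returns the picture (420x560x3 uint8, red, green, blue); there is no depth.
- ctrl.camera_info(name): a dict with "fov_y" (degrees; the focal length in pixels is half the picture's height over the tangent of half this angle, whatever the lens; pixels are square), "cx", "cy" (the principal point, pixels), "R" (3x3) and "t" (3): a world point X has camera coordinates R X + t; the wrist camera has in their place "T_tool_cam" (4x4, takes a point from camera to tool coordinates, whose origin is the TCP and whose axes are the tool frame's). Camera axes: x right, y down, z forward; pixel columns grow to the right and rows downward; lengths in mm; the calibration is good to about 2 mm. The wrist camera is an equidistant fisheye: a pixel r from the principal point sees the ray r / f radians off the axis. A picture is of the moment at which its call begins: read the wrist's pose just before it. camera_info takes no time and is no camera call.
- ctrl.close_job(): hands the job in, once; it reports no verdict.
The state is a dict: "t": time; "qpos": joint angles; "qvel": joint speeds; "joint_torque": joint torques, N m; "ee_pos": TCP position; "orientation": TCP orientation; "ft_force": force on the tool from outside, world axes, zero at the start; "moment": the same for the moment, N m; "width": finger opening in mm.
Only numpy, scipy, OpenCV 4.12 (cv2) and the standard library are available. Lean on these libraries where they do the work, as an engineer would, in place of code of your own. Each camera call takes 0.05 s, during which the arm holds its last target.

## Working session

There is one attempt and no reset: what is moved stays moved. The work goes in short steps, Python scripts to look and compute and a tool call to move; the robot and the scene stay as the last step left them, time stands still between calls to the robot, and variables do not carry over. Pictures are saved under pics/ and viewed, and the job is handed in when it is done.

Besides the shell and the picture viewer there is one more tool, called after ">>>" by a JSON object that holds its "method" and its "body". carry_out: Moves the arm, as the interface text tells. Its arguments: {"type":"object","properties":{"delta_pos":{"type":"array","items":{"type":"array","items":{"type":"number"}}},"rotation":{"type":"array","items":{"type":"array","items":{"type":"number"}}},"hand":{"type":"number"}},"required":["delta_pos","rotation"]}

```bash
mkdir -p pics; ls; python3 - <<'E'
from workcell import ctrl
import cv2,numpy as np
np.set_printoptions(precision=4,suppress=True)
o=ctrl.get_obs();print(o)
for n in ["scene","top","wrist"]:
    print(n,ctrl.camera_info(n))
    cv2.imwrite(f"pics/{n}0.png",ctrl.get_image(n)[:,:,::-1])
E
```

```text
pics
{'t': 0.0, 'qpos': array([-1.359 ,  0.4238,  1.6307,  0.    ,  1.0886, -0.019 ]), 'qvel': array([ 0.0012,  0.0002,  0.0001, -0.0007, -0.0002,  0.0003]), 'joint_torque': array([  0.0012, -54.462 , -27.3667,   0.0644,   0.0227,  -0.0001]), 'ee_pos': array([ 142.9152, -607.8905,  221.92  ]), 'orientation': array([-1.3086,  1.0383, -1.0364]), 'ft_force': array([ 0.4402,  0.5167, -0.1982]), 'moment': array([-0.0095, -0.0166, -0.0064]), 'width': 88.36953852317555}
scene {'fov_y': 47.159398708538816, 'cx': 268.9283966077523, 'cy': 204.43988830989844, 'R': array([[-0.52  ,  0.8538, -0.0227],
       [ 0.5319,  0.3029, -0.7908],
       [-0.6683, -0.4233, -0.6117]]), 't': array([ 309.9026, -166.9617, 1866.671 ])}
top {'fov_y': 57.35438427153324, 'cx': 274.70781057910926, 'cy': 214.34031558319583, 'R': array([[ 0.0047, -1.    , -0.0028],
       [-0.9875, -0.0042, -0.1573],
       [ 0.1573,  0.0035, -0.9875]]), 't': array([ -31.0415,  564.4899, 1195.2986])}
wrist {'fov_y': 65.70646984690485, 'cx': 283.6058745626065, 'cy': 208.82476092748902, 'T_tool_cam': array([[   1.    ,    0.0004,   -0.0011,   -0.1672],
       [   0.0012,   -0.2846,    0.9586, -161.9837],
       [   0.    ,   -0.9586,   -0.2846,   78.3211],
       [   0.    ,    0.    ,    0.    ,    1.    ]])}
```

View pics/scene0.png

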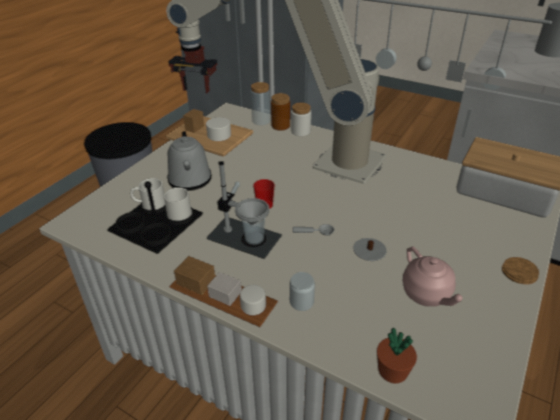

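View pics/top0.png

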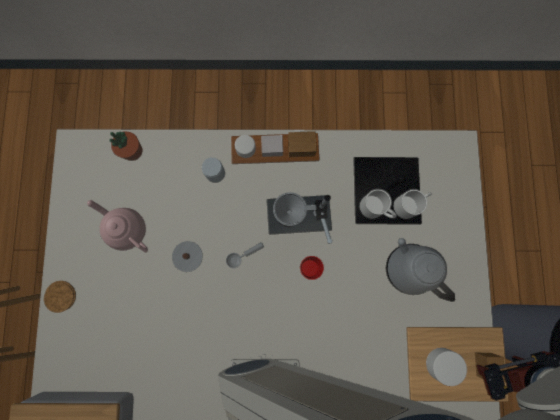

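View pics/wrist0.png

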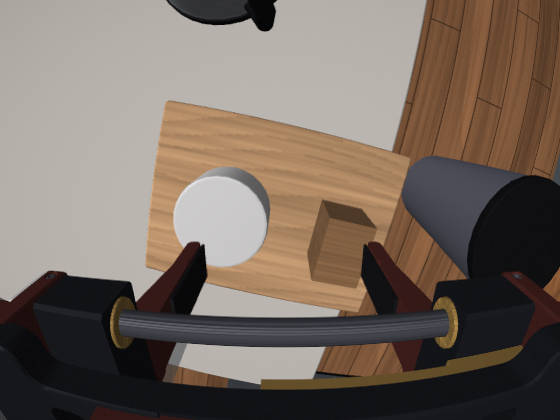

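The scene view shows the stand near (244,225), the lid at (370,248) and the red look-alike at (263,195). In the top view the lid is at (187,256), the cone at (290,209), the post at about (321,205) and the lever tip at about (328,240). I'll zoom in next.

```bash
cat > h.py <<'E'
import numpy as np,cv2
from workcell import ctrl
from scipy.spatial.transform import Rotation as Ro
np.set_printoptions(precision=3,suppress=True)
def cam(n):
    c=ctrl.camera_info(n); f=210/np.tan(np.radians(c['fov_y']/2)); return c,f
def proj(n,X,o=None):
    c,f=cam(n); X=np.atleast_2d(X).astype(float)
    if n=='wrist':
        R=Ro.from_rotvec(o['orientation']).as_matrix(); T=c['T_tool_cam']
        p=(X-o['ee_pos'])@R; p=(p-T[:3,3])@T[:3,:3]
        rr=np.hypot(p[:,0],p[:,1]); th=np.arctan2(rr,p[:,2])
        return np.c_[c['cx']+f*th*p[:,0]/rr,c['cy']+f*th*p[:,1]/rr]
    p=X@np.array(c['R']).T+c['t']
    return np.c_[c['cx']+f*p[:,0]/p[:,2],c['cy']+f*p[:,1]/p[:,2]]
def ray(n,uv,o=None):
    c,f=cam(n); d=(np.array(uv,float)-[c['cx'],c['cy']])/f
    if n=='wrist':
        th=np.hypot(*d); v=np.r_[np.sin(th)*d/th,np.cos(th)]
        R=Ro.from_rotvec(o['orientation']).as_matrix(); T=c['T_tool_cam']
        return R@T[:3,3]+o['ee_pos'], R@(T[:3,:3]@v)
    R=np.array(c['R']); return -R.T@c['t'], R.T@np.r_[d,1]
def onz(n,uv,z,o=None):
    p,v=ray(n,uv,o); return p+v*(z-p[2])/v[2]
def tri(rs):
    A=0;b=0
    for p,v in rs:
        v=v/np.linalg.norm(v); M=np.eye(3)-np.outer(v,v); A=A+M; b=b+M@p
    return np.linalg.solve(A,b)
def crop(src,dst,x0,y0,x1,y1,s):
    im=cv2.imread(src)[y0:y1,x0:x1]; cv2.imwrite(dst,cv2.resize(im,None,fx=s,fy=s,interpolation=cv2.INTER_CUBIC))
E
python3 - <<'E'
from h import *
crop('pics/top0.png','pics/top0a.png',160,180,350,290,4)
crop('pics/scene0.png','pics/scene0a.png',195,145,285,260,5)
o=ctrl.get_obs();print(Ro.from_rotvec(o['orientation']).as_matrix())
print(onz('top',(187,256),4), onz('top',(290,209),134),onz('top',(321,205),136))
E
```

```text
[[ 0.229 -0.     0.973]
 [-0.973  0.001  0.229]
 [-0.001 -1.     0.   ]]
[431.429 258.829   4.   ] [566.804 -74.658 134.   ] [ 579.019 -167.568  136.   ]
```

View pics/top0a.png

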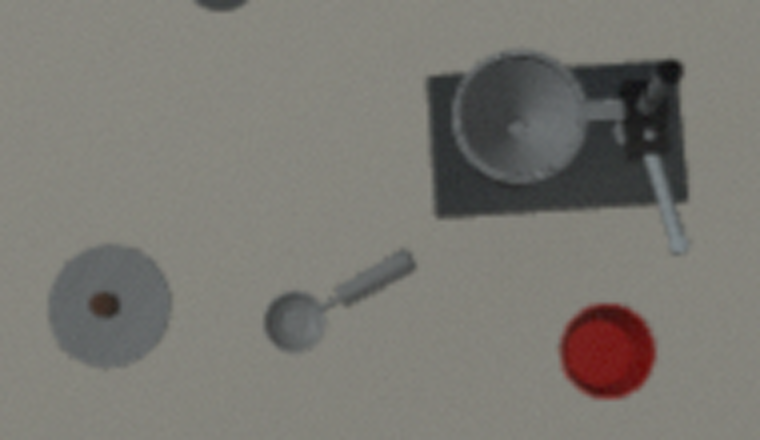

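View pics/scene0a.png

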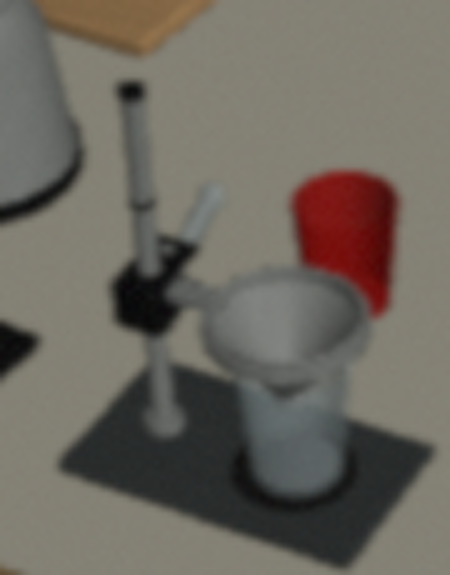

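The top crop shows the lid disc centred at crop (110,306), the cone mouth at (520,117) and the lever running from its pin (650,135) to its tip (680,250). In the scene crop the band is at (143,204), with the post top above it. I'll fit the stand pose from the clicked points.

```bash
python3 - <<'E'
from h import *
from scipy.optimize import least_squares
T=lambda u,v:(160+(u-1.5)/4,180+(v-1.5)/4)   # crop->px (pixel-centre)
S=lambda u,v:(195+(u-2)/5,145+(v-2)/5)
yd=lambda y:y
obs=[('top',T(429,76),(60,105,10)),('top',T(437,216),(-60,105,10)),('top',T(687,201),(-60,-105,10)),
('top',T(520,117),(0,35,134)),
('scene',S(62,466),(60,-105,10)),('scene',S(346,566),(60,105,10)),('scene',S(432,448),(-60,105,10)),
('scene',S(130,88),(0,-60,266)),('top',T(671,70),(0,-60,268)),('scene',S(286,322),(0,35,134))]
def W(p,l):
    c,s=np.cos(p[2]),np.sin(p[2]);return np.array([p[0]+c*l[0]-s*l[1],p[1]+s*l[0]+c*l[1],l[2]])
def r(p): return np.concatenate([proj(n,W(p,l))[0]-uv for n,uv,l in obs])
s=least_squares(r,[570,-100,0],loss='soft_l1');print(s.x);print(r(s.x).reshape(-1,2))
p=s.x
print('rim',W(p,(0,35,134)),'post',W(p,(0,-60,136)),'pin',W(p,(-22,-60,118)))
# mark height
for z in range(180,230,5): print(z,proj('scene',W(p,(0,-60,z)))[0])
print('mark px',S(143,204))
tip=onz('top',T(680,250),126);pin=onz('top',T(651,135),130);print('tip',tip,pin)
l=np.array([np.cos(p[2])*(tip[0]-p[0])+np.sin(p[2])*(tip[1]-p[1]),-np.sin(p[2])*(tip[0]-p[0])+np.cos(p[2])*(tip[1]-p[1])]);print('tip local',l,'ang',np.arctan2(-(l[0]+22),-(l[1]+60)))
print('lid',onz('top',T(110,306),10),'knobtop',onz('top',T(103,304),38))
print('red',onz('top',T(608,351),40),'kettle',onz('top',(415,270),90),'spoon end',onz('top',T(410,257),5),onz('top',T(295,322),5))
E
```

```text
[ 572.284 -108.219    0.065]
[[-0.733 -0.606]
 [-0.646  0.052]
 [ 0.411 -0.071]
 [-0.081 -0.924]
 [-1.661 -1.204]
 [ 0.096 -0.698]
 [ 0.693 -0.809]
 [ 0.104  0.111]
 [-0.391 -0.09 ]
 [-0.358 -1.853]]
rim [569.994 -73.294 134.   ] post [ 576.211 -168.09   136.   ] pin [ 554.258 -169.53   118.   ]
180 [223.115 186.528]
185 [222.98  185.168]
190 [222.844 183.803]
195 [222.707 182.432]
200 [222.57  181.055]
205 [222.433 179.672]
210 [222.294 178.283]
215 [222.155 176.888]
220 [222.016 175.488]
225 [221.876 174.081]
mark px (223.2, 185.4)
tip [ 468.525 -192.837  126.   ] [ 554.564 -172.045  130.   ]
tip local [-109.075  -77.646] ang 1.3708545602694553
lid [430.731 257.02   10.   ] knobtop [430.935 256.232  38.   ]
red [ 395.555 -146.383   40.   ] kettle [ 388.042 -455.51    90.   ] spoon end [472.248  12.592   5.   ] [418.63  106.174   5.   ]
```

>>> {"method": "carry_out", "body": {"delta_pos": [[-24.2, -10.8, 40.3], [-24.2, -10.8, 40.3], [-24.2, -10.8, 40.3], [-24.2, -10.8, 40.3], [-24.2, -10.8, 40.3], [-24.2, -10.8, 40.3], [-24.2, -10.8, 40.3], [-24.2, -10.8, 40.3], [-24.2, -10.8, 40.3], [-24.2, -10.8, 40.3], [-24.2, -10.8, 40.3], [-24.2, -10.8, 40.3]], "rotation": [[0, -1.405, 0], [0, -1.405, 0], [0, -1.405, 0], [0, -1.405, 0], [0, -1.405, 0], [0, -1.405, 0], [0, -1.405, 0], [0, -1.405, 0], [0, -1.405, 0], [0, -1.405, 0], [0, -1.405, 0], [0, -1.405, 0]], "hand": 0}}

```text
t: 1.15
ee_pos: [482.4, -277.9, 331.7]
orientation: [-1.57, -0.059, 0.056]
ft_force: [0.1, -0.9, 0.3]
width: 87.9
```

```bash
cat >> h.py <<'E'
def mv(target=None,zang=None,tilt=0.,src=None):
    """print delta (cm) and rotvec to reach TCP target, with tool z heading zang and lean"""
    o=src or ctrl.get_obs(); R=Ro.from_rotvec(o['orientation']).as_matrix(); p=o['ee_pos']
    print('t %.2f'%o['t'],'pos',p,'zang %.4f'%np.arctan2(R[1,2],R[0,2]),'F',o['ft_force'],'w %.1f'%o['width'],'q',o['qpos'])
    if target is not None:
        print('dpos cm',R.T@(np.array(target)-p)/10)
        if zang is not None:
            c,s=np.cos(zang),np.sin(zang); Z=np.array([c,s,0]);Y=np.array([0,0,-1.]);X=np.cross(Y,Z)
            G=np.c_[X,Y,Z]@Ro.from_rotvec([tilt,0,0]).as_matrix()
            print('rot',Ro.from_matrix(R.T@G).as_rotvec())
    return o,R
E
python3 - <<'E'
from h import *
mv((430.8,256.6,180),1.636)
o=ctrl.get_obs()
cv2.imwrite("pics/w1.png",ctrl.get_image('wrist')[:,:,::-1])
E
```

```text
t 1.15 pos [ 482.378 -277.941  331.713] zang 1.6442 F [ 0.123 -0.866  0.318] w 87.9 q [-0.545  0.211  1.67   0.001  1.26  -0.618]
dpos cm [-1.247 15.165 53.69 ]
rot [0.    0.008 0.002]
```

View pics/w1.png

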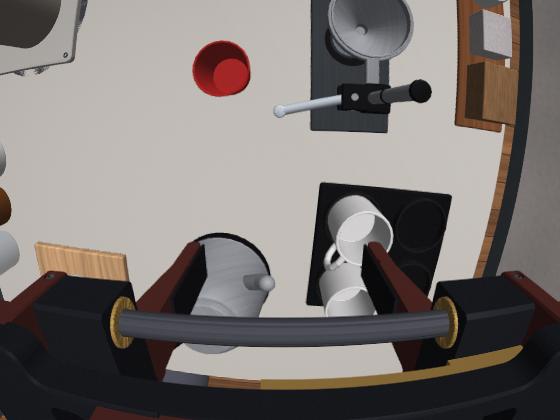

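The fisheye view shows the lever tip at (280,111), the post top at (420,90) and the cone at (370,25). Next I'll go to the lid.

>>> {"method": "carry_out", "body": {"delta_pos": [[-1.2, 8, 50], [-1.2, 8, 50], [-1.2, 8, 50], [-1.2, 8, 50], [-1.2, 8, 50], [-1.2, 8, 50], [-1.2, 8, 50], [-1.2, 8, 50], [-1.2, 8, 50], [-1.2, 8, 50], [-1.2, 8, 50], [-1.2, 8, 50]], "rotation": [[0, 0.008, 0.002], [0, 0.008, 0.002], [0, 0.008, 0.002], [0, 0.008, 0.002], [0, 0.008, 0.002], [0, 0.008, 0.002], [0, 0.008, 0.002], [0, 0.008, 0.002], [0, 0.008, 0.002], [0, 0.008, 0.002], [0, 0.008, 0.002], [0, 0.008, 0.002]]}}

```text
t: 2.2
ee_pos: [435.3, 212.8, 251.4]
orientation: [-1.571, -0.043, 0.046]
ft_force: [1.1, 0.0, -0.3]
width: 88.0
```

```bash
python3 - <<'E'
from h import *
o,R=mv((430.8,256.6,120),1.636)
cv2.imwrite("pics/w2.png",ctrl.get_image('wrist')[:,:,::-1])
o=ctrl.get_obs()
for z in (10,38): print(proj('wrist',[430.8,256.6,z],o))
E
```

```text
t 2.20 pos [435.338 212.808 251.372] zang 1.6273 F [ 1.066  0.025 -0.287] w 88.0 q [0.43  0.179 1.904 0.001 1.06  0.373]
dpos cm [-0.181 13.137  4.4  ]
rot [ 0.    -0.009 -0.002]
[[282.906 148.219]]
[[282.772 150.581]]
```

View pics/w2.png

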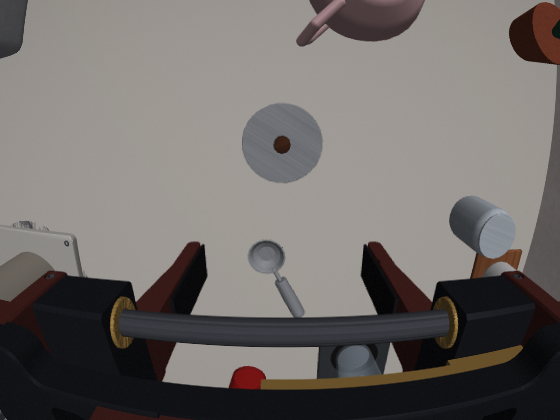

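```bash
python3 - <<'E'
from h import *
o,R=mv()
print(o['qvel'])
im=ctrl.get_image('wrist')[:,:,::-1]
cv2.imwrite("pics/w3.png",im)
o,R=mv()
g=cv2.cvtColor(im,cv2.COLOR_BGR2HSV)
m=((g[...,1]>120)&(g[...,2]<140)).astype(np.uint8);m[:100]=0;m[190:]=0;m[:,:230]=0;m[:,330:]=0
print('knob',cv2.connectedComponentsWithStats(m)[2:])
for z in (10,38): print(proj('wrist',[430.8,256.6,z],o))
crop('pics/w3.png','pics/w3a.png',230,90,340,200,5)
E
```

```text
t 2.25 pos [434.605 218.486 250.417] zang 1.6298 F [-0.152  3.752  0.085] w 88.1 q [0.439 0.183 1.902 0.004 1.058 0.378]
[-0.107 -0.031  0.032 -0.03   0.036 -0.177]
t 2.30 pos [434.852 215.396 250.685] zang 1.6329 F [ 0.189 -0.431 -0.107] w 87.8 q [0.434 0.182 1.903 0.002 1.06  0.371]
knob (array([[     0,      0,    560,    420, 235002],
       [   275,    142,     16,     16,    198]], dtype=int32), array([[279.498, 209.55 ],
       [282.323, 149.566]]))
[[283.056 145.301]]
[[282.921 147.5  ]]
```

View pics/w3a.png

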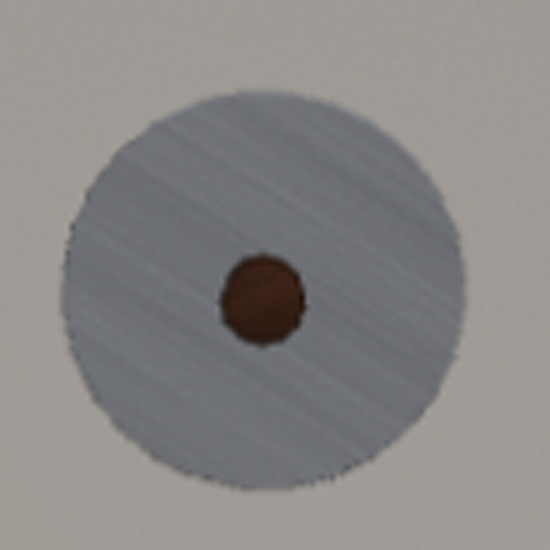

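>>> {"method": "carry_out", "body": {"delta_pos": [[-0.15, 14, 4.1], [-0.15, 14, 4.1], [-0.15, 14, 4.1], [-0.15, 14, 4.1], [-0.15, 14, 4.1], [-0.15, 14, 4.1], [-0.15, 14, 4.1], [-0.15, 14, 4.1]], "rotation": [[0, 0, 0], [0, 0, 0], [0, 0, 0], [0, 0, 0], [0, 0, 0], [0, 0, 0], [0, 0, 0], [0, 0, 0]]}}

```text
t: 2.97
ee_pos: [433.3, 251.9, 113.5]
orientation: [-1.569, -0.045, 0.043]
ft_force: [0.3, 0.8, 0.5]
width: 87.6
```

```bash
python3 - <<'E'
from h import *
o,R=mv((430.8,256.6,14),1.636)
im=ctrl.get_image('wrist')[:,:,::-1]
cv2.imwrite("pics/w4.png",im)
for z in (10,38): print(proj('wrist',[430.8,256.6,z],o))
mv((430.8,256.6,14),1.636)
E
```

```text
t 2.97 pos [433.339 251.896 113.533] zang 1.6269 F [0.332 0.775 0.548] w 87.6 q [0.502 0.409 1.976 0.001 0.755 0.445]
dpos cm [-0.236  9.954  0.471]
rot [-0.001 -0.009  0.001]
[[280.742 203.358]]
[[280.441 213.091]]
t 3.02 pos [433.256 251.954 113.553] zang 1.6269 F [ 0.479 -0.153 -0.24 ] w 87.9 q [0.502 0.409 1.976 0.001 0.755 0.446]
dpos cm [-0.229  9.956  0.464]
rot [-0.001 -0.009  0.001]
```

View pics/w4.png

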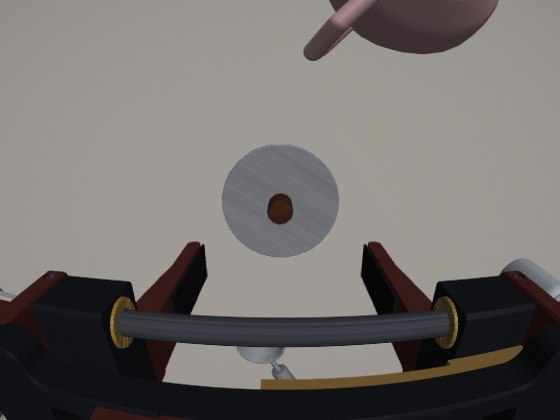

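```bash
python3 - <<'E'
from h import *
o=ctrl.get_obs()
a=np.linspace(0,2*np.pi,60)
for y in (254.6,256.6,258.6,260.6):
    P=proj('wrist',np.c_[430.8+50.5*np.cos(a),y+50.5*np.sin(a),0*a+10],o)
    print(y,P.min(0),P.max(0), proj('wrist',[430.8,y,38],o))
im=cv2.imread('pics/w4.png');g=cv2.cvtColor(im,cv2.COLOR_BGR2HSV)
print(g[180,250],g[180,200],g[210,280])
g2=cv2.GaussianBlur(im,(3,3),0).astype(int)
print('col',g2[138:150,280,2],g2[250:264,280,2]);print('row',g2[200,216:228,2],g2[200,332:345,2])
print('knob col',g2[185:232,280].tolist()[::2])
E
```

```text
254.6 [221.95  146.172] [339.675 259.693] [[280.393 215.659]]
256.6 [221.959 143.747] [339.911 257.69 ] [[280.533 213.169]]
258.6 [221.969 141.319] [340.145 255.676] [[280.673 210.668]]
260.6 [221.982 138.888] [340.379 253.65 ] [[280.814 208.156]]
[108  11 112] [ 13  14 159] [  9 161  57]
col [159 159 159 160 160 155 141 125 115 113 113 112] [111 112 112 111 111 110 117 138 155 160 160 160 159 159]
row [160 160 160 160 159 144 118 108 109 108 108 108] [110 110 110 109 108 111 123 142 156 160 160 160 160]
knob col [[117, 112, 110], [118, 113, 111], [116, 112, 109], [114, 109, 107], [66, 67, 74], [19, 27, 46], [18, 27, 47], [19, 27, 48], [22, 32, 56], [23, 34, 58], [22, 32, 55], [22, 32, 56], [22, 33, 58], [22, 32, 57], [22, 32, 55], [20, 29, 51], [19, 28, 49], [19, 28, 48], [19, 27, 46], [32, 38, 52], [101, 98, 98], [113, 108, 107], [115, 110, 109], [118, 114, 112]]
```

>>> {"method": "carry_out", "body": {"delta_pos": [[-0.25, 4, 0.5], [-0.25, 7, 0.5], [-0.25, 9, 0.5], [-0.25, 9.9, 0.5], [-0.25, 9.9, 0.5], [-0.25, 9.9, 0.5]], "rotation": [[0, -0.009, 0], [0, -0.009, 0], [0, -0.009, 0], [0, -0.009, 0], [0, -0.009, 0], [0, -0.009, 0]]}}

```text
t: 3.52
ee_pos: [429.7, 257.0, 13.6]
orientation: [-1.57, -0.051, 0.052]
ft_force: [-0.5, -0.2, -0.4]
width: 87.8
```

>>> {"method": "carry_out", "body": {"delta_pos": [[0, 0, 0], [0, 0, 0], [0, 0, 0], [0, 0, 0], [0, 0, 0], [0, 0, 0], [0, 0, 0]], "rotation": [[0, 0, 0], [0, 0, 0], [0, 0, 0], [0, 0, 0], [0, 0, 0], [0, 0, 0], [0, 0, 0]], "hand": 255}}

```text
t: 4.1
ee_pos: [429.0, 256.9, 12.8]
orientation: [-1.57, -0.05, 0.053]
ft_force: [-0.5, 0.5, 0.3]
width: 44.5
```

Still closing.

>>> {"method": "carry_out", "body": {"delta_pos": [[0, 0, 0], [0, 0, 0], [0, 0, 0], [0, 0, 0], [0, 0, 0], [0, 0, 0]], "rotation": [[0, 0, 0], [0, 0, 0], [0, 0, 0], [0, 0, 0], [0, 0, 0], [0, 0, 0]]}}

```text
t: 4.6
ee_pos: [429.0, 256.8, 12.7]
orientation: [-1.57, -0.05, 0.053]
ft_force: [-0.5, 0.4, -0.7]
width: 19.5
```

```bash
python3 - <<'E'
from h import *
mv((431,256.9,250),1.636)
E
```

```text
t 4.60 pos [428.958 256.783  12.662] zang 1.6367 F [-0.481  0.387 -0.744] w 19.5 q [0.515 0.598 2.002 0.002 0.543 0.448]
dpos cm [  0.155 -23.734  -0.002]
rot [ 0.     0.001 -0.002]
```

>>> {"method": "carry_out", "body": {"delta_pos": [[0, -2, 0], [0, -6, 0], [0, -10, 0], [1.2, -14, -3.4], [2.5, -18, -7], [3.8, -21.5, -10.5], [5, -21.5, -14], [6.3, -21.5, -17.5], [7.5, -21.5, -21], [8.8, -21.5, -25], [10.4, -21.5, -29.5], [11.5, -21.5, -33]], "rotation": [[0, 0, 0], [0, 0, 0], [0, 0, 0], [0, 0, 0], [0, 0, 0], [0, 0, 0], [0, 0, 0], [0, 0, 0], [0, 0, 0], [0, 0, 0], [0, 0, 0], [0, 0, 0]]}}

```text
t: 5.6
ee_pos: [559.9, -51.5, 227.6]
orientation: [-1.57, -0.05, 0.053]
ft_force: [1.2, 0.1, -0.9]
width: 19.6
```

```bash
python3 - <<'E'
from h import *
o,R=mv((570,-73,225),1.636)
a=np.linspace(0,2*np.pi,60)
# rim extents in top0
for c in [(570,-73.3),(568,-73.3),(570,-75.3)]:
    P=proj('top',np.c_[c[0]+48*np.cos(a),c[1]+48*np.sin(a),0*a+134]);print(c,P.min(0),P.max(0))
im=cv2.imread('pics/top0.png').astype(int)
crop('pics/top0.png','pics/top0b.png',264,184,336,248,10)
E
```

```text
t 5.60 pos [559.931 -51.479 227.578] zang 1.6367 F [ 1.158  0.094 -0.852] w 19.6 q [-0.113  0.327  1.765 -0.     1.052 -0.179]
dpos cm [ 0.863  0.256 -2.214]
rot [-0.     0.001 -0.002]
(570, -73.3) [273.558 192.301] [305.54  223.785]
(568, -73.3) [273.554 192.949] [305.545 224.45 ]
(570, -75.3) [274.224 192.303] [306.206 223.787]
```

View pics/top0b.png

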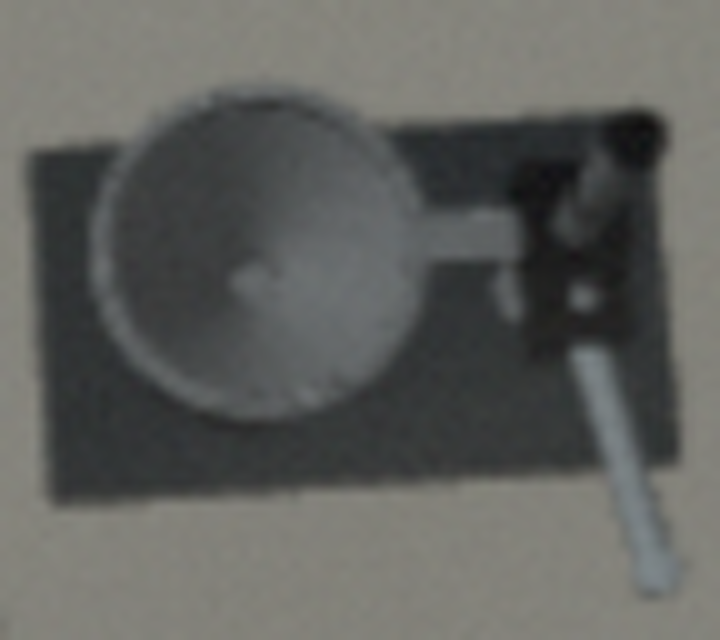

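>>> {"method": "carry_out", "body": {"delta_pos": [[0.75, 1.5, -2.2], [0.75, 3, -2.2], [0.75, 3.5, -2.2], [0.75, 3.5, -2.2], [0.75, 3.5, -2.2], [0.75, 3.5, -2.2]], "rotation": [[0, 0, 0], [0, 0, 0], [0, 0, 0], [0, 0, 0], [0, 0, 0], [0, 0, 0]]}}

```text
t: 6.1
ee_pos: [568.8, -70.1, 193.2]
orientation: [-1.57, -0.052, 0.054]
ft_force: [-0.1, 0.1, -0.5]
width: 19.4
```

```bash
python3 - <<'E'
from h import *
o,R=mv((569,-73,165),1.636)
for n in ("top","scene"): cv2.imwrite(f"pics/{n}5.png",ctrl.get_image(n)[:,:,::-1])
crop('pics/top5.png','pics/top5b.png',254,184,336,248,9)
crop('pics/scene5.png','pics/scene5b.png',205,165,295,255,6)
a=np.linspace(0,2*np.pi,60)
p=o['ee_pos']
for n in ("top","scene"):
    P=proj(n,np.c_[p[0]+50.5*np.cos(a),p[1]+50.5*np.sin(a),0*a+p[2]-4]);print(n,P.min(0),P.max(0))
    P=proj(n,np.c_[570+48*np.cos(a),-73.3+48*np.sin(a),0*a+134]);print(n,'rim',P.min(0),P.max(0))
E
```

```text
t 6.10 pos [568.755 -70.143 193.156] zang 1.6380 F [-0.071  0.068 -0.52 ] w 19.4 q [-0.143  0.384  1.769 -0.     0.989 -0.21 ]
dpos cm [ 0.009  2.816 -0.287]
rot [ 0.     0.002 -0.001]
top [271.466 187.771] [306.789 222.502]
top rim [273.558 192.301] [305.54  223.785]
scene [234.375 182.348] [269.071 202.907]
scene rim [235.339 197.486] [267.529 217.341]
```

View pics/top5b.png

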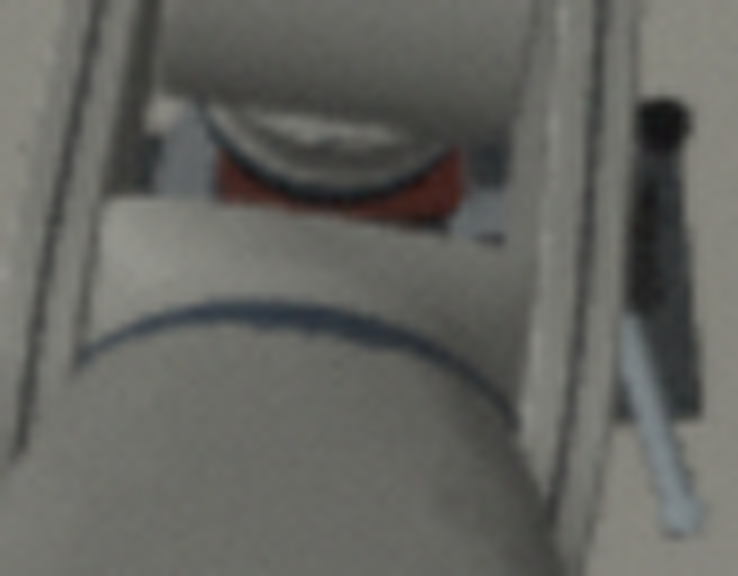

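View pics/scene5b.png

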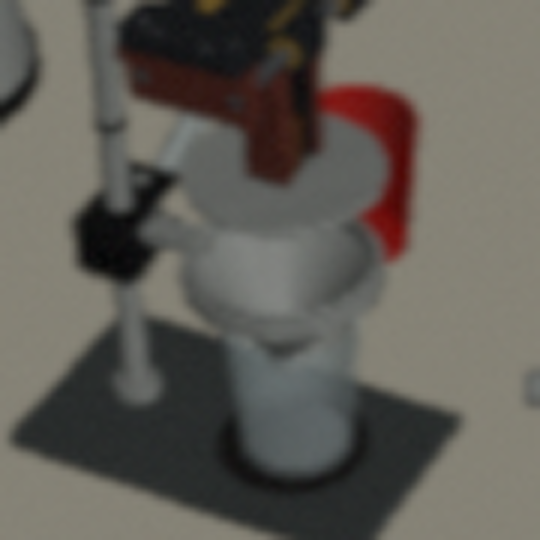

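The lid ellipse in the scene crop, centred near (285,170), agrees with the prediction to about 0.5 px. The rim is centred under it, so I'll lower.

>>> {"method": "carry_out", "body": {"delta_pos": [[0.03, 1.5, -0.3], [0.03, 3, -0.3], [0.03, 4, -0.3], [0.03, 4.3, -0.3], [0.03, 4.3, -0.3], [0.03, 4.3, -0.3]], "rotation": [[0, 0, 0], [0, 0, 0], [0, 0, 0], [0, 0, 0], [0, 0, 0], [0, 0, 0]]}}

```text
t: 6.7
ee_pos: [569.3, -73.7, 149.9]
orientation: [-1.57, -0.051, 0.053]
ft_force: [-0.2, -0.5, -1.6]
width: 19.0
```

>>> {"method": "carry_out", "body": {"delta_pos": [[0, 0.3, 0], [0, 0.6, 0], [0, 0.8, 0], [0, 0.9, 0], [0, 0.9, 0]], "rotation": [[0, 0, 0], [0, 0, 0], [0, 0, 0], [0, 0, 0], [0, 0, 0]]}}

```text
t: 7.12
ee_pos: [569.0, -73.9, 140.7]
orientation: [-1.57, -0.05, 0.053]
ft_force: [-2.0, 0.9, 2.0]
width: 19.5
```

```bash
python3 - <<'E'
from h import *
o,R=mv((569.3,-73.3,140),1.636)
for n in ("scene","wrist"): cv2.imwrite(f"pics/{n}6.png",ctrl.get_image(n)[:,:,::-1])
crop('pics/scene6.png','pics/scene6b.png',205,165,295,255,6)
E
```

```text
t 7.12 pos [569.014 -73.911 140.716] zang 1.6368 F [-1.996  0.947  1.951] w 19.5 q [-0.15   0.457  1.801 -0.001  0.886 -0.215]
dpos cm [0.033 0.072 0.059]
rot [-0.     0.001 -0.002]
```

View pics/scene6b.png

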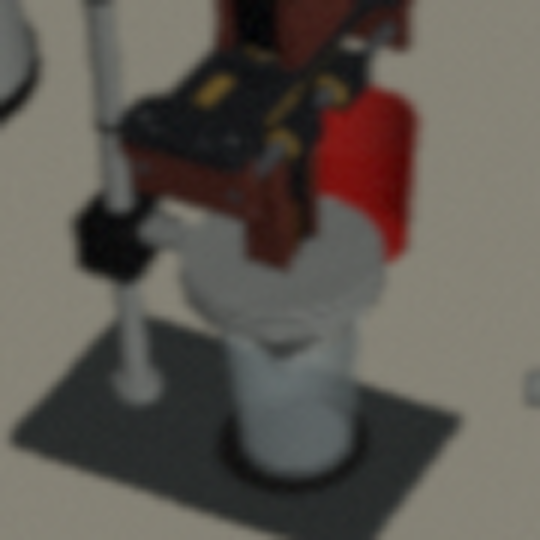

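View pics/wrist6.png

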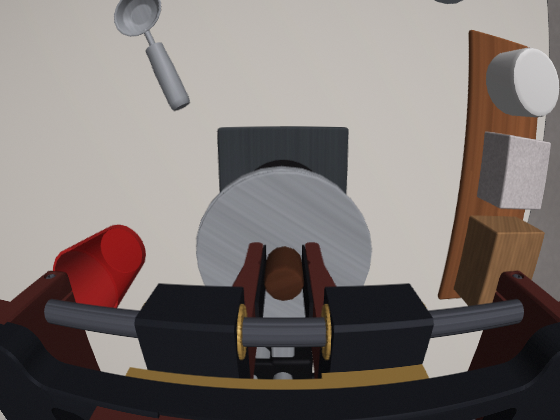

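The lid is on the cone mouth and looks level, with about 2 N of contact. I'll press a little further to confirm it is home, then release.

>>> {"method": "carry_out", "body": {"delta_pos": [[0, 0.1, 0], [0, 0.15, 0], [0, 0.15, 0], [0, 0.15, 0]], "rotation": [[0, 0, 0], [0, 0, 0], [0, 0, 0], [0, 0, 0]]}}

```text
t: 7.55
ee_pos: [569.0, -73.9, 140.6]
orientation: [-1.57, -0.051, 0.053]
ft_force: [-6.2, 0.7, 14.6]
width: 19.2
```

>>> {"method": "carry_out", "body": {"delta_pos": [[0, 0, 0], [0, 0, 0], [0, 0, 0], [0, 0, 0], [0, 0, 0], [0, 0, 0]], "rotation": [[0, 0, 0], [0, 0, 0], [0, 0, 0], [0, 0, 0], [0, 0, 0], [0, 0, 0]], "hand": 0}}

```text
t: 8.05
ee_pos: [568.9, -73.9, 138.7]
orientation: [-1.57, -0.05, 0.054]
ft_force: [-0.5, -1.0, 0.3]
width: 56.1
```

>>> {"method": "carry_out", "body": {"delta_pos": [[0, -3, 0], [0, -6, 0], [0, -10, 0], [0, -14, 0], [0, -16, 0], [0, -16, 0], [0, -16, 0]], "rotation": [[0, 0, 0], [0, 0, 0], [0, 0, 0], [0, 0, 0], [0, 0, 0], [0, 0, 0], [0, 0, 0]]}}

```text
t: 8.63
ee_pos: [569.8, -74.0, 300.0]
orientation: [-1.571, -0.052, 0.051]
ft_force: [-0.5, 0.4, -0.9]
width: 87.7
```

```bash
python3 - <<'E'
from h import *
o,R=mv()
for n in ("scene","wrist"): cv2.imwrite(f"pics/{n}7.png",ctrl.get_image(n)[:,:,::-1])
crop('pics/scene7.png','pics/scene7b.png',195,150,295,250,6)
E
```

```text
t 8.63 pos [569.792 -73.973 300.   ] zang 1.6368 F [-0.459  0.388 -0.917] w 87.7 q [-0.15   0.268  1.668 -0.     1.204 -0.215]
```

View pics/scene7b.png

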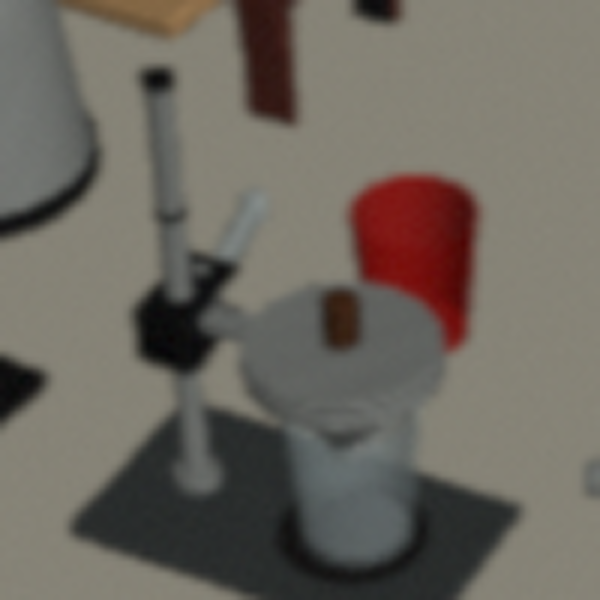

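View pics/wrist7.png

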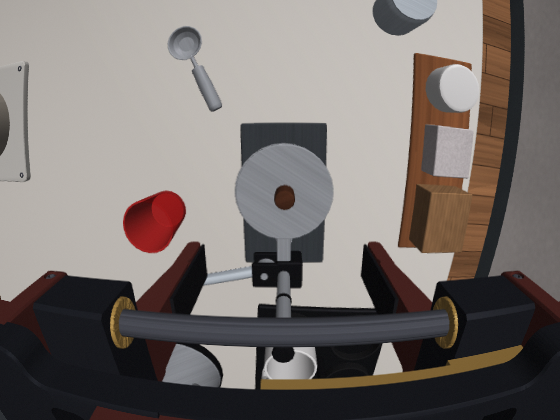

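```bash
python3 - <<'E'
from h import *
crop('pics/wrist7.png','pics/wrist7b.png',235,245,325,365,5)
o=ctrl.get_obs()
def W(l,p=(572.284,-108.219,0.065)):
    c,s=np.cos(p[2]),np.sin(p[2]);return np.array([p[0]+c*l[0]-s*l[1],p[1]+s*l[0]+c*l[1],l[2]])
for z in (136,180,185,190,195,268): print(z,proj('wrist',W((0,-60,z)),o)[0], proj('scene',W((0,-60,z)))[0],[proj('wrist',W((s,-60,z)),o)[0] for s in(-8,8)])
for l in [(-15,-77,136),(15,-77,136),(-15,-43,136),(15,-43,136)]: print(l,proj('wrist',W(l),o)[0])
print('pin',proj('wrist',W((-22,-60,136)),o))
im=cv2.imread('pics/scene7.png')
for v in range(180,192): print(v,[int(im[v,u].sum()) for u in range(217,231)])
E
```

```text
136 [285.558 275.191] [224.287 198.242] [array([278.415, 275.164]), array([292.699, 275.198])]
180 [285.578 295.724] [223.12  186.522] [array([277.567, 295.688]), array([293.588, 295.726])]
185 [285.58  298.361] [222.985 185.163] [array([277.458, 298.323]), array([293.701, 298.362])]
190 [285.582 301.067] [222.849 183.798] [array([277.347, 301.028]), array([293.816, 301.067])]
195 [285.584 303.845] [222.713 182.426] [array([277.233, 303.805]), array([293.935, 303.845])]
268 [285.606 354.393] [220.651 161.721] [array([275.178, 354.322]), array([296.033, 354.368])]
(-15, -77, 136) [272.375 288.121]
(15, -77, 136) [298.632 288.185]
(-15, -43, 136) [271.972 261.543]
(15, -43, 136) [299.247 261.609]
pin [[265.936 275.064]]
180 [383, 381, 367, 310, 266, 276, 299, 319, 348, 374, 381, 384, 383, 383]
181 [382, 381, 366, 315, 266, 274, 297, 315, 349, 370, 380, 385, 384, 381]
182 [380, 384, 369, 318, 271, 275, 296, 311, 330, 358, 378, 382, 382, 382]
183 [384, 381, 369, 324, 268, 269, 295, 304, 320, 352, 379, 384, 382, 383]
184 [384, 384, 371, 315, 262, 260, 289, 283, 287, 334, 371, 384, 384, 380]
185 [386, 381, 366, 306, 227, 222, 244, 234, 238, 314, 371, 382, 382, 383]
186 [381, 383, 369, 314, 231, 176, 177, 197, 250, 330, 373, 383, 382, 381]
187 [381, 382, 381, 352, 279, 224, 230, 265, 305, 349, 377, 384, 384, 384]
188 [382, 383, 382, 364, 303, 258, 273, 298, 320, 351, 375, 380, 382, 384]
189 [385, 383, 382, 365, 302, 262, 282, 304, 318, 350, 376, 383, 382, 374]
190 [382, 380, 384, 367, 314, 264, 281, 301, 316, 336, 363, 377, 376, 369]
191 [382, 385, 382, 369, 314, 269, 280, 299, 306, 297, 313, 337, 350, 346]
```

View pics/wrist7b.png

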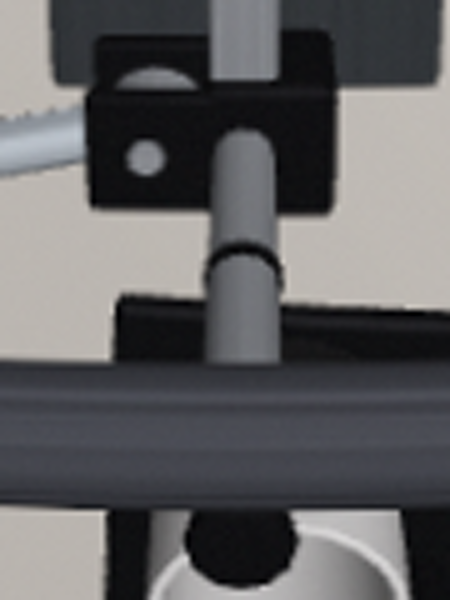

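```bash
python3 - <<'E'
from h import *
o=ctrl.get_obs()
def W(l,p=(572.284,-108.219,0.065)):
    c,s=np.cos(p[2]),np.sin(p[2]);return np.array([p[0]+c*l[0]-s*l[1],p[1]+s*l[0]+c*l[1],l[2]])
print('post front @136',proj('wrist',W((0,-53,136)),o)[0])
for z in (181,183,185,187,189,191): print(z,proj('wrist',W((0,-52,z)),o)[0])
a=np.linspace(0,2*np.pi,90)
im=cv2.imread('pics/wrist7.png').astype(int).sum(2)
for u in (283,284,285): print(u,im[264:306,u].tolist())
P=np.array([proj('wrist',W((11*np.cos(t),-60+11*np.sin(t),268)),o)[0] for t in a]);print(P.min(0),P.max(0))
E
```

```text
post front @136 [285.58  269.668]
181 [285.608 289.414]
183 [285.609 290.444]
185 [285.611 291.484]
187 [285.612 292.535]
189 [285.613 293.598]
191 [285.614 294.672]
283 [68, 53, 48, 45, 55, 52, 120, 271, 357, 352, 354, 354, 357, 354, 352, 352, 356, 353, 352, 348, 354, 353, 349, 352, 349, 352, 352, 345, 305, 161, 42, 96, 320, 350, 347, 350, 347, 349, 346, 348, 351, 351]
284 [65, 53, 50, 55, 49, 44, 87, 255, 364, 359, 362, 361, 366, 362, 356, 358, 358, 359, 361, 358, 360, 355, 357, 359, 357, 361, 356, 359, 315, 161, 40, 56, 319, 358, 357, 358, 356, 356, 356, 355, 356, 358]
285 [64, 50, 52, 49, 49, 47, 83, 255, 365, 363, 367, 365, 366, 362, 367, 363, 361, 363, 359, 358, 360, 356, 354, 358, 358, 355, 355, 356, 352, 213, 43, 50, 247, 348, 355, 354, 355, 351, 357, 355, 354, 358]
[271.27  343.801] [299.939 364.399]
```

The wrist view shows the lid seated and concentric at (284,190), the pin at (264,276) and the band on the post at (284,294). That puts the mark at about z = 188. Next I'll go above the lever.

```bash
cat >> h.py <<'E'
PIN=np.array([552.8,-169.7])
def lever_target(thw,z,r=68,tilt=0.2):
    """TCP target so grasp point sits on the lever at world angle thw (from -Y toward -X), radius r, height z"""
    d=np.array([-np.sin(thw),-np.cos(thw)]); g=np.r_[PIN+r*d,z]; zang=np.arctan2(-d[1],-d[0])
    y=np.r_[-d*np.sin(tilt),-np.cos(tilt)]
    return g+19*y, zang
E
python3 - <<'E'
from h import *
t,za=lever_target(1.315,118); print(t,za)
t[2]=290; mv(t,za,0.2)
E
```

```text
[ 490.664 -185.95    99.379] 0.25579632679489667
t 8.73 pos [568.413 -73.771 297.455] zang 1.6368 F [ 0.037 -0.427  0.279] w 87.6 q [-0.15   0.271  1.671 -0.     1.204 -0.215]
dpos cm [ -8.495   0.777 -10.681]
rot [ 0.17   1.376 -0.142]
```

>>> {"method": "carry_out", "body": {"delta_pos": [[-1, 0, -1.2], [-2, 0, -2.4], [-3, 0, -3.6], [-4, 0, -4.8], [-5, 0.2, -6], [-6, 0.4, -7.2], [-7, 0.6, -8.4], [-8.5, 0.8, -10.7], [-8.5, 0.8, -10.7], [-8.5, 0.8, -10.7], [-8.5, 0.8, -10.7], [-8.5, 0.8, -10.7]], "rotation": [[0.17, 1.376, -0.142], [0.17, 1.376, -0.142], [0.17, 1.376, -0.142], [0.17, 1.376, -0.142], [0.17, 1.376, -0.142], [0.17, 1.376, -0.142], [0.17, 1.376, -0.142], [0.17, 1.376, -0.142], [0.17, 1.376, -0.142], [0.17, 1.376, -0.142], [0.17, 1.376, -0.142], [0.17, 1.376, -0.142]]}}

```text
t: 9.73
ee_pos: [490.0, -185.9, 288.9]
orientation: [-1.152, 0.898, -1.094]
ft_force: [-0.1, 0.2, -0.7]
width: 87.4
```

```bash
python3 - <<'E'
from h import *
t,za=lever_target(1.315,118); t[2]=150
o,R=mv(t,za,0.2)
cv2.imwrite("pics/w8.png",ctrl.get_image('wrist')[:,:,::-1])
mv(t,za,.2)
crop('pics/w8.png','pics/w8a.png',200,150,380,300,4)
d=np.array([-np.sin(1.315),-np.cos(1.315)])
for r in (0,20,68,92): print(r,proj('wrist',np.r_[PIN+r*d,126],o))
E
```

```text
t 9.73 pos [ 489.968 -185.9    288.897] zang 0.2496 F [-0.062  0.192 -0.749] w 87.4 q [-0.463  0.127  1.889  0.159  0.982  0.779]
dpos cm [ 0.057 13.627 -2.691]
rot [ 0.    -0.006 -0.001]
t 9.78 pos [ 490.238 -185.838  289.244] zang 0.2545 F [ 0.148 -0.406  0.149] w 87.9 q [-0.463  0.127  1.888  0.159  0.982  0.774]
dpos cm [ 0.044 13.655 -2.725]
rot [ 0.    -0.001 -0.001]
0 [[284.408 160.417]]
20 [[284.517 179.684]]
68 [[284.766 225.678]]
92 [[284.882 248.114]]
```

View pics/w8.png

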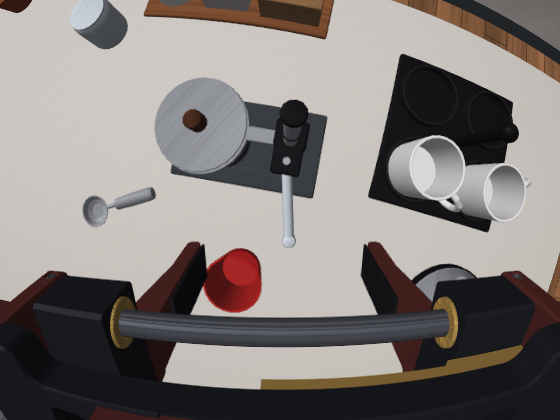

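View pics/w8a.png

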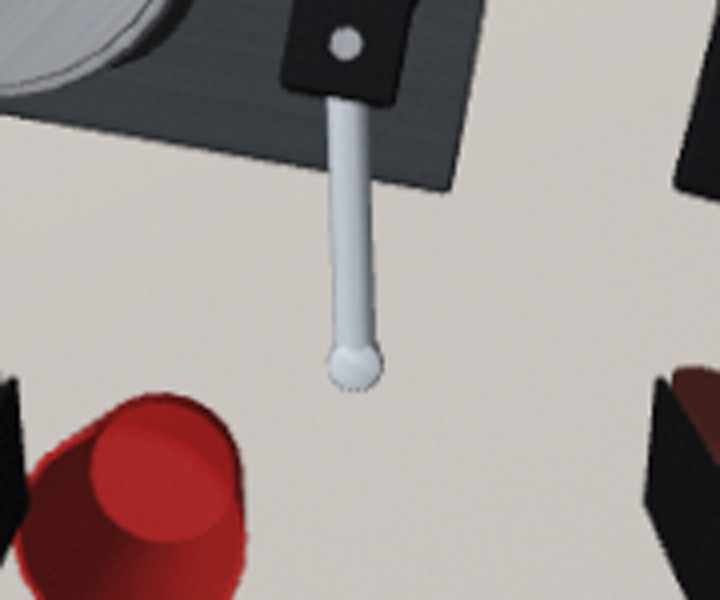

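The lever is seen well: pin at (286,160), tip ball at (288,241), about 2 to 3 mm towards -y of my estimate. I'll correct for that and descend.

```bash
sed -i 's/^PIN=.*/PIN=np.array([553.2,-171.3])/' h.py; python3 - <<'E'
from h import *
t,za=lever_target(1.295,118); print(t,za)
mv(t,za,.2)
E
```

```text
[ 491.402 -188.789   99.379] 0.2757963267948967
t 9.78 pos [ 490.238 -185.838  289.244] zang 0.2545 F [ 0.148 -0.406  0.149] w 87.9 q [-0.463  0.127  1.888  0.159  0.982  0.774]
dpos cm [ 0.346 18.616 -3.73 ]
rot [ 0.    -0.021  0.003]
```

>>> {"method": "carry_out", "body": {"delta_pos": [[0.3, 3, -0.6], [0.35, 6, -1.2], [0.35, 9, -1.8], [0.35, 12, -2.4], [0.35, 15, -3], [0.35, 17, -3.4], [0.35, 18.3, -3.7], [0.35, 18.6, -3.7], [0.35, 18.6, -3.7], [0.35, 18.6, -3.7]], "rotation": [[0, -0.02, 0], [0, -0.02, 0], [0, -0.02, 0], [0, -0.02, 0], [0, -0.02, 0], [0, -0.02, 0], [0, -0.02, 0], [0, -0.02, 0], [0, -0.02, 0], [0, -0.02, 0]]}}

```text
t: 10.62
ee_pos: [493.8, -189.4, 101.5]
orientation: [-1.164, 0.874, -1.078]
ft_force: [0.4, 0.4, -0.2]
width: 88.0
```

```bash
python3 - <<'E'
from h import *
t,za=lever_target(1.295,118); 
o,R=mv(t,za,0.2)
cv2.imwrite("pics/w9.png",ctrl.get_image('wrist')[:,:,::-1])
cv2.imwrite("pics/s9.png",ctrl.get_image('scene')[:,:,::-1])
crop('pics/s9.png','pics/s9a.png',195,120,295,240,5)
E
```

```text
t 10.62 pos [ 493.829 -189.419  101.539] zang 0.2779 F [ 0.369  0.413 -0.201] w 88.0 q [-0.466  0.418  2.029  0.253  0.556  0.621]
dpos cm [-0.128  0.168 -0.255]
rot [-0.002  0.002  0.004]
```

View pics/w9.png

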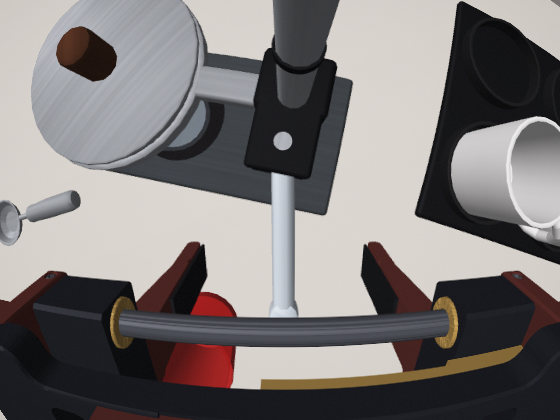

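View pics/s9a.png

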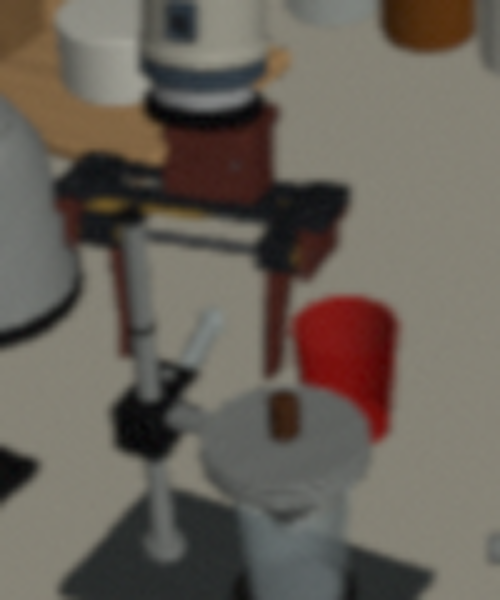

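The lever is vertical in the image and centred between the fingertips at u = 283. I'll trim and close.

>>> {"method": "carry_out", "body": {"delta_pos": [[0, 0.15, -0.2], [0, 0.15, -0.2], [0, 0.15, -0.2], [0, 0.15, -0.2], [0, 0.15, -0.2], [0, 0.15, -0.2], [0, 0.15, -0.2], [0, 0.15, -0.2], [0, 0.15, -0.2], [0, 0.15, -0.2], [0, 0.15, -0.2], [0, 0.15, -0.2]], "rotation": [[0, 0, 0], [0, 0, 0], [0, 0, 0], [0, 0, 0], [0, 0, 0], [0, 0, 0], [0, 0, 0], [0, 0, 0], [0, 0, 0], [0, 0, 0], [0, 0, 0], [0, 0, 0]], "hand": 255}}

```text
t: 11.72
ee_pos: [491.9, -189.9, 99.6]
orientation: [-1.163, 0.875, -1.079]
ft_force: [0.3, -0.2, 0.2]
width: 11.2
```

>>> {"method": "carry_out", "body": {"delta_pos": [[0, 0, 0], [0, 0, 0], [0, 0, 0], [0, 0, 0]], "rotation": [[0, 0, 0], [0, 0, 0], [0, 0, 0], [0, 0, 0]]}}

```text
t: 12.05
ee_pos: [491.8, -189.7, 99.6]
orientation: [-1.163, 0.875, -1.079]
ft_force: [-0.3, 3.1, 0.6]
width: 10.9
```

```bash
python3 - <<'E'
from h import *
o,R=mv()
print('per 50mm up cm:',R.T@np.array([0,0,50])/10)
g=o['ee_pos']-19*R[:,1]; d=g[:2]-PIN; print('grasp',g,'r',np.hypot(*d),'th',np.arctan2(-d[0],-d[1]),'tool th',np.pi/2-np.arctan2(R[1,2],R[0,2]))
E
```

```text
t 12.05 pos [ 491.841 -189.661   99.563] zang 0.2762 F [-0.271  3.139  0.608] w 10.9 q [-0.469  0.42   2.033  0.257  0.551  0.616]
per 50mm up cm: [ 0.021 -4.898  1.004]
grasp [ 488.149 -190.622  118.176] r 67.85983167588476 th 1.28206728358719 tool th 1.294564837097997
```

>>> {"method": "carry_out", "body": {"delta_pos": [[0, -0.5, 0.1], [0, -1.2, 0.24], [0, -1.9, 0.4], [0, -2.6, 0.53], [0, -3.3, 0.68], [0, -3.9, 0.8], [0, -4.4, 0.9], [0, -4.7, 0.96], [0, -4.7, 0.96], [0, -4.7, 0.96]], "rotation": [[0, 0, 0], [0, 0, 0], [0, 0, 0], [0, 0, 0], [0, 0, 0], [0, 0, 0], [0, 0, 0], [0, 0, 0], [0, 0, 0], [0, 0, 0]]}}

```text
t: 12.88
ee_pos: [491.8, -189.7, 147.7]
orientation: [-1.163, 0.874, -1.079]
ft_force: [2.6, 2.5, -4.8]
width: 10.8
```

```bash
python3 - <<'E'
from h import *
o,R=mv()
cv2.imwrite("pics/w10.png",ctrl.get_image('wrist')[:,:,::-1])
cv2.imwrite("pics/s10.png",ctrl.get_image('scene')[:,:,::-1])
crop('pics/s10.png','pics/s10a.png',200,150,280,240,6)
crop('pics/w10.png','pics/w10a.png',220,0,360,160,4)
E
```

```text
t 12.88 pos [ 491.832 -189.707  147.727] zang 0.2762 F [ 2.63   2.535 -4.785] w 10.8 q [-0.469  0.333  2.009  0.219  0.658  0.662]
```

View pics/w10a.png

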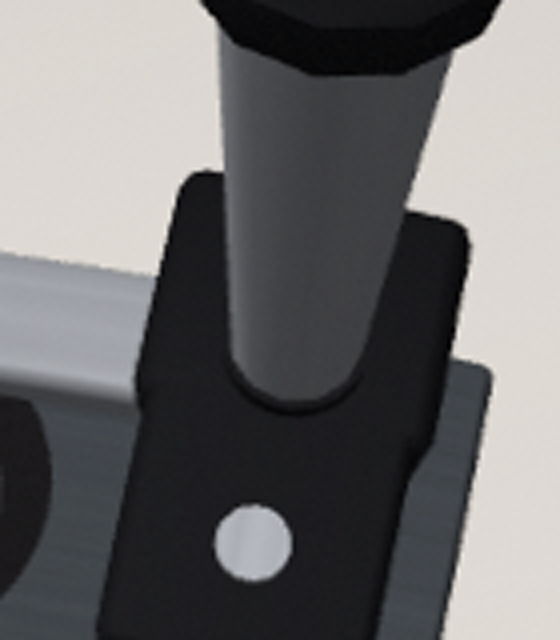

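View pics/s10a.png

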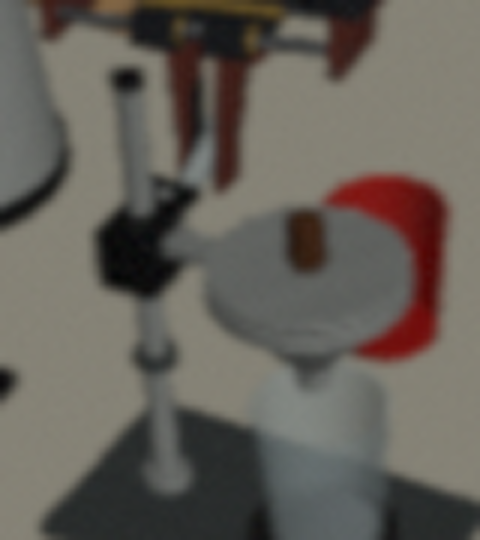

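```bash
python3 - <<'E'
from h import *
im=cv2.imread('pics/w10.png')[70:115,265:325]
im=np.clip((im.astype(float)-10)*4,0,255).astype(np.uint8)
cv2.imwrite('pics/w10b.png',cv2.resize(im,None,fx=12,fy=12,interpolation=cv2.INTER_CUBIC))
im=cv2.imread('pics/s10.png')[165:205,205:250]
im=np.clip((im.astype(float)-5)*2,0,255).astype(np.uint8)
cv2.imwrite('pics/s10b.png',cv2.resize(im,None,fx=14,fy=14,interpolation=cv2.INTER_CUBIC))
E
```

```text
(no output)
```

View pics/w10b.png

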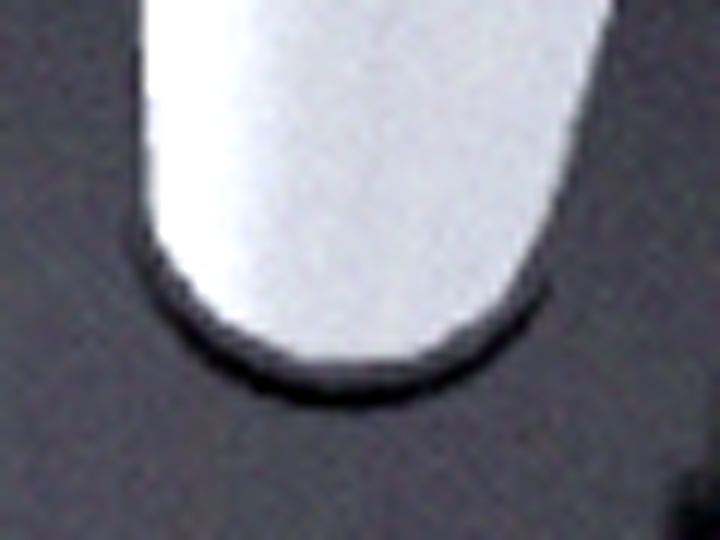

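View pics/s10b.png

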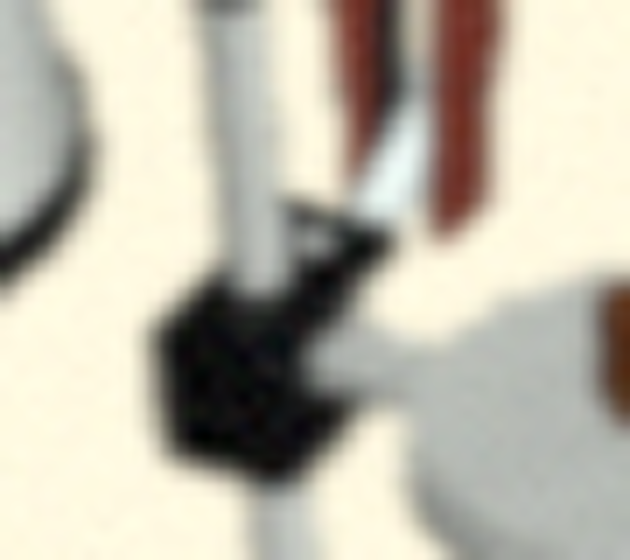

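```bash
python3 - <<'E'
from h import *
o=ctrl.get_obs()
post=PIN+22*np.array([np.cos(.065),np.sin(.065)])
T=ctrl.camera_info('wrist')['T_tool_cam'];R=Ro.from_rotvec(o['orientation']).as_matrix();c=R@T[:3,3]+o['ee_pos']
h=c[:2]-post;h/=np.linalg.norm(h)
print('cam',c,'post',post)
for z in (182,184,186,188,190,192):
    print(z,'r7',proj('wrist',np.r_[post+7*h,z],o)[0],'r8',proj('wrist',np.r_[post+8*h,z],o)[0])
im=cv2.imread('pics/w10.png').astype(int).sum(2)
for u in (293,294,295): print(im[95:110,u])
print('pin',proj('wrist',np.r_[PIN,184.2],o))
E
```

```text
cam [ 534.081 -176.766  321.807] post [ 575.154 -169.871]
182 r7 [291.161 102.253] r8 [290.917 104.435]
184 r7 [291.283 101.159] r8 [291.036 103.369]
186 r7 [291.408 100.034] r8 [291.158 102.273]
188 r7 [291.537  98.878] r8 [291.284 101.146]
190 r7 [291.67   97.689] r8 [291.413  99.987]
192 r7 [291.806  96.466] r8 [291.546  98.795]
[193 197 191 196 177 102  79  48  26  70  88  86  86  88  89]
[194 191 195 190 180 105  77  45  30  63  87  85  87  87  90]
[193 191 195 194 177  98  77  44  26  67  87  87  87  85  82]
pin [[282.342 134.108]]
```

The zoom shows the band's full dark wall still visible above the collar, rows 102 to 104 at u = 294. The collar is therefore just below the band. I'll go up 3 mm and measure how much of the wall is left.

>>> {"method": "carry_out", "body": {"delta_pos": [[0, -0.15, 0.03], [0, -0.29, 0.06], [0, -0.29, 0.06], [0, -0.29, 0.06]], "rotation": [[0, 0, 0], [0, 0, 0], [0, 0, 0], [0, 0, 0]]}}

```text
t: 13.32
ee_pos: [491.8, -189.7, 150.5]
orientation: [-1.163, 0.875, -1.079]
ft_force: [3.4, 3.9, -4.2]
width: 10.6
```

```bash
cat > band.py <<'E'
from h import *
import sys
o,R=mv()
im0=ctrl.get_image('wrist')[:,:,::-1]; cv2.imwrite(f"pics/{sys.argv[1]}.png",im0)
im=im0.astype(int).sum(2)
for u in (289,292,294,296,299): print(u,im[95:112,u], 'dark',np.clip(80-im[98:108,u],0,None).sum())
c=im0[70:115,265:325]; c=np.clip((c.astype(float)-5)*5,0,255).astype(np.uint8)
cv2.imwrite(f'pics/{sys.argv[1]}b.png',cv2.resize(c,None,fx=12,fy=12,interpolation=cv2.INTER_CUBIC))
E
python3 band.py w11; python3 - <<'E'
import cv2,numpy as np
im=cv2.imread('pics/w10.png').astype(int).sum(2)
for u in (289,292,294,296,299): print(u,np.clip(80-im[98:108,u],0,None).sum())
E
```

```text
t 13.32 pos [ 491.817 -189.653  150.512] zang 0.2761 F [ 3.365  3.95  -4.223] w 10.6 q [-0.469  0.328  2.007  0.217  0.665  0.665]
289 [197 194 196 196 202 176 119  80  43  67  91  90  87  88  89  86  85] dark 50
292 [193 197 191 195 192 198 147  87  65  38  83  90  84  88  89  92  84] dark 57
294 [193 189 194 193 194 194 150  86  70  30  84  86  88  90  87  87  87] dark 60
296 [194 194 194 192 191 194 142  92  59  44  84  85  84  88  85  87  90] dark 57
299 [193 194 194 192 191 183 123  78  48  75  84  85  87  87  82  85  89] dark 39
289 109
292 91
294 105
296 105
299 86
```

View pics/w11b.png

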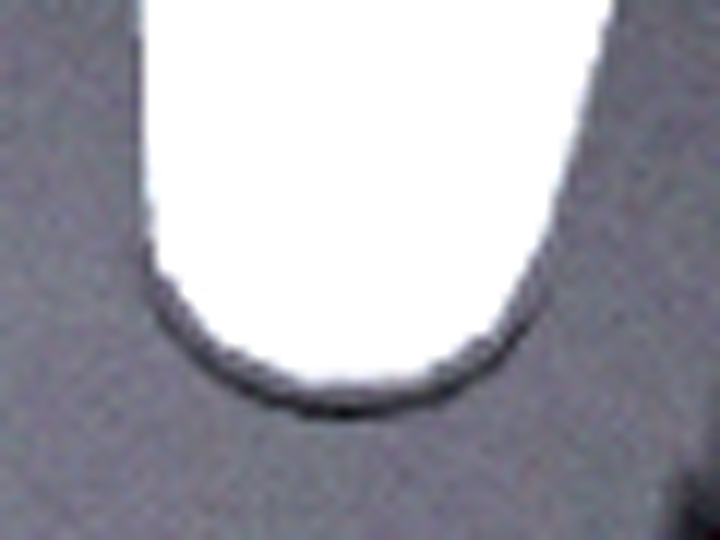

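The wall has halved, so the collar top is within about 0.3 mm of the middle of the band. Next I'll compute the swing about the pin at constant height.

```bash
cat > swing.py <<'E'
from h import *
import sys
# args: phi_start? list of phis, dz
o,R=mv(); dz=float(sys.argv[1]); phis=[float(x) for x in sys.argv[2:]]
p=o['ee_pos']
g=p-19*R[:,1]; d=g[:2]-PIN; print('r',np.hypot(*d),'th',np.arctan2(-d[0],-d[1]),'tool th',np.pi/2-np.arctan2(R[1,2],R[0,2]))
P=np.r_[PIN,0]
a=[];b=[]
for f in phis:
    Q=Ro.from_euler('z',f).as_matrix()
    t=P+Q@(p-P)+[0,0,dz]
    a.append(np.round(R.T@(t-p)/10,2).tolist()); b.append(np.round(R.T@[0,0,f],3).tolist())
print(a);print(b)
E
python3 swing.py 0 .05 .1 .16 .22 .28 .34 .4 .46 .52 .55 .55
```

```text
t 13.37 pos [ 491.808 -189.666  150.516] zang 0.2761 F [ 3.021  3.772 -4.597] w 10.8 q [-0.469  0.328  2.007  0.217  0.665  0.665]
r 67.89544204822302 th 1.2822361837694558 tool th 1.2946991932048943
[[0.32, 0.0, 0.01], [0.64, 0.01, 0.04], [1.02, 0.02, 0.09], [1.4, 0.04, 0.17], [1.77, 0.06, 0.27], [2.13, 0.09, 0.39], [2.49, 0.12, 0.53], [2.83, 0.16, 0.69], [3.17, 0.19, 0.88], [3.33, 0.22, 0.97], [3.33, 0.22, 0.97]]
[[0.0, -0.049, 0.01], [0.0, -0.098, 0.02], [0.001, -0.157, 0.032], [0.001, -0.216, 0.044], [0.001, -0.274, 0.056], [0.002, -0.333, 0.068], [0.002, -0.392, 0.08], [0.002, -0.451, 0.092], [0.002, -0.509, 0.104], [0.003, -0.539, 0.11], [0.003, -0.539, 0.11]]
```

>>> {"method": "carry_out", "body": {"delta_pos": [[0.32, 0.0, 0.01], [0.64, 0.01, 0.04], [1.02, 0.02, 0.09], [1.4, 0.04, 0.17], [1.77, 0.06, 0.27], [2.13, 0.09, 0.39], [2.49, 0.12, 0.53], [2.83, 0.16, 0.69], [3.17, 0.19, 0.88], [3.33, 0.22, 0.97], [3.33, 0.22, 0.97]], "rotation": [[0.0, -0.049, 0.01], [0.0, -0.098, 0.02], [0.001, -0.157, 0.032], [0.001, -0.216, 0.044], [0.001, -0.274, 0.056], [0.002, -0.333, 0.068], [0.002, -0.392, 0.08], [0.002, -0.451, 0.092], [0.002, -0.509, 0.104], [0.003, -0.539, 0.11], [0.003, -0.539, 0.11]]}}

```text
t: 14.28
ee_pos: [510.1, -218.9, 150.0]
orientation: [-1.302, 0.505, -0.625]
ft_force: [2.0, 4.0, -4.1]
width: 10.9
```

```bash
python3 swing.py 0 .05 .1 .15 .2 .25 .3 .35 .4 .43 .43
```

```text
t 14.28 pos [ 510.092 -218.948  149.988] zang 0.8271 F [ 1.961  4.017 -4.11 ] w 10.9 q [-0.537  0.404  1.883  0.269  0.827  0.027]
r 68.07174577471521 th 0.736930796046847 tool th 0.7436525793268532
[[0.32, 0.0, 0.01], [0.64, 0.01, 0.04], [0.96, 0.02, 0.08], [1.28, 0.03, 0.14], [1.59, 0.05, 0.21], [1.9, 0.07, 0.3], [2.2, 0.09, 0.4], [2.5, 0.12, 0.52], [2.67, 0.13, 0.59], [2.67, 0.13, 0.59]]
[[0.0, -0.049, 0.01], [0.0, -0.098, 0.02], [0.001, -0.147, 0.03], [0.001, -0.196, 0.04], [0.001, -0.245, 0.05], [0.001, -0.294, 0.06], [0.001, -0.343, 0.07], [0.001, -0.392, 0.08], [0.002, -0.421, 0.086], [0.002, -0.421, 0.086]]
```

>>> {"method": "carry_out", "body": {"delta_pos": [[0.16, -0.05, 0.02], [0.48, -0.05, 0.03], [0.8, -0.04, 0.07], [1.12, -0.03, 0.12], [1.43, -0.01, 0.19], [1.75, 0.01, 0.27], [2.05, 0.03, 0.36], [2.35, 0.05, 0.47], [2.67, 0.08, 0.6], [2.67, 0.08, 0.6]], "rotation": [[0.0, -0.025, 0.005], [0.0, -0.073, 0.015], [0.0, -0.122, 0.025], [0.001, -0.171, 0.035], [0.001, -0.22, 0.045], [0.001, -0.27, 0.055], [0.001, -0.318, 0.065], [0.001, -0.367, 0.075], [0.002, -0.421, 0.086], [0.002, -0.421, 0.086]]}}

```text
t: 15.12
ee_pos: [533.6, -232.5, 150.5]
orientation: [-1.357, 0.211, -0.265]
ft_force: [-2.7, 2.9, -4.0]
width: 10.5
```

```bash
python3 swing.py 0 .05 .1 .15 .2 .25 .3 .35 .4 .43 .43; python3 - <<'E'
from h import *
for n in ('wrist','scene'): cv2.imwrite(f"pics/{n}13.png",ctrl.get_image(n)[:,:,::-1])
crop('pics/scene13.png','pics/scene13a.png',195,140,285,240,6)
E
```

```text
t 15.12 pos [ 533.588 -232.455  150.549] zang 1.2583 F [-2.663  2.911 -3.95 ] w 10.5 q [-0.536  0.472  1.763  0.242  0.962 -0.368]
r 68.04198267348195 th 0.3114811733105856 tool th 0.31248165560827035
[[0.32, 0.0, 0.01], [0.64, 0.01, 0.03], [0.96, 0.02, 0.07], [1.28, 0.03, 0.13], [1.59, 0.05, 0.2], [1.9, 0.07, 0.28], [2.2, 0.09, 0.39], [2.5, 0.11, 0.5], [2.68, 0.13, 0.58], [2.68, 0.13, 0.58]]
[[0.0, -0.049, 0.01], [0.0, -0.098, 0.02], [0.001, -0.147, 0.03], [0.001, -0.196, 0.04], [0.001, -0.245, 0.05], [0.001, -0.294, 0.06], [0.001, -0.343, 0.07], [0.001, -0.392, 0.08], [0.002, -0.421, 0.086], [0.002, -0.421, 0.086]]
```

View pics/wrist13.png

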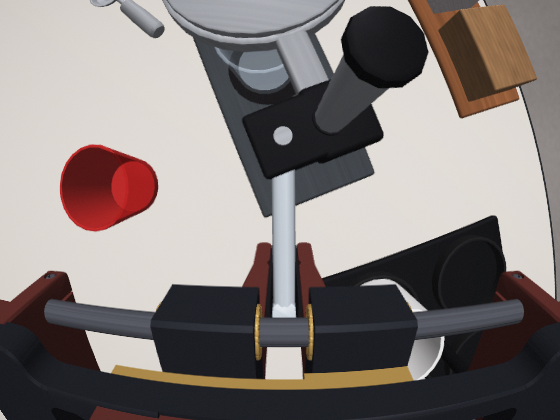

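View pics/scene13a.png

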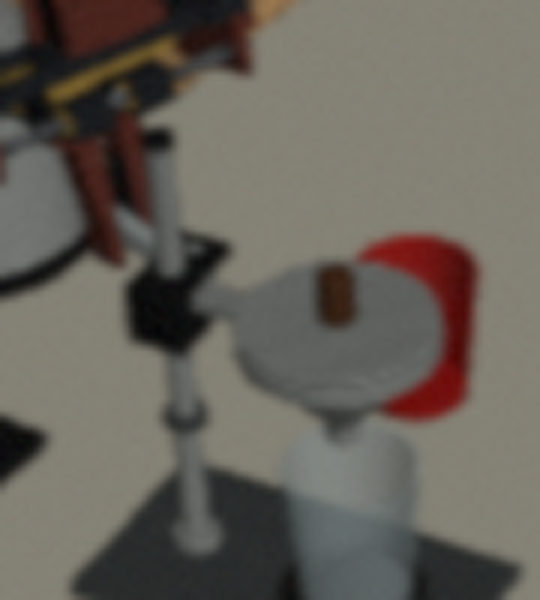

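The lever is following the gripper and the height is unchanged. I'll swing the rest of the way shut.

>>> {"method": "carry_out", "body": {"delta_pos": [[0.16, 0.0, 0.01], [0.32, 0.0, 0.01], [0.64, 0.01, 0.03], [0.96, 0.02, 0.07], [1.28, 0.03, 0.13], [1.59, 0.05, 0.2], [1.9, 0.07, 0.28], [2.2, 0.09, 0.39], [2.45, 0.11, 0.48], [2.45, 0.11, 0.48]], "rotation": [[0.0, -0.025, 0.005], [0.0, -0.049, 0.01], [0.0, -0.098, 0.02], [0.001, -0.147, 0.03], [0.001, -0.196, 0.04], [0.001, -0.245, 0.05], [0.001, -0.294, 0.06], [0.001, -0.343, 0.07], [0.001, -0.383, 0.078], [0.001, -0.383, 0.078]]}}

```text
t: 16.05
ee_pos: [557.4, -235.1, 150.5]
orientation: [-1.367, -0.055, 0.065]
ft_force: [-10.0, 2.9, -1.5]
width: 10.7
```

```bash
python3 swing.py 0 .02 .04 .06; python3 - <<'E'
from h import *
for n in ('wrist','scene','top'): cv2.imwrite(f"pics/{n}14.png",ctrl.get_image(n)[:,:,::-1])
crop('pics/scene14.png','pics/scene14a.png',195,140,285,240,6)
E
```

```text
t 16.05 pos [ 557.351 -235.136  150.489] zang 1.6497 F [-10.023   2.927  -1.546] w 10.7 q [-0.506  0.531  1.658  0.194  1.072 -0.687]
r 67.79604224328203 th -0.06522495945217405 tool th -0.07889735177425239
[[0.13, 0.0, -0.0], [0.26, 0.0, 0.0], [0.38, 0.0, 0.01]]
[[0.0, -0.02, 0.004], [0.0, -0.039, 0.008], [0.0, -0.059, 0.012]]
```

View pics/wrist14.png

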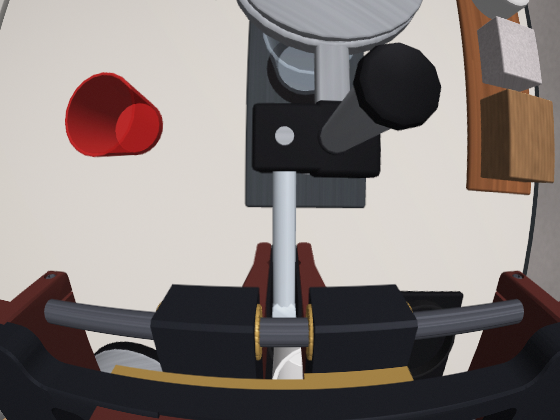

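The lever now looks parallel to the base plate's long edges. I'll push a little further to see if it's at its stop.

>>> {"method": "carry_out", "body": {"delta_pos": [[0.08, 0, 0], [0.16, 0, 0], [0.2, 0, 0], [0.2, 0, 0]], "rotation": [[0, -0.01, 0.002], [0, -0.02, 0.004], [0, -0.03, 0.006], [0, -0.03, 0.006]]}}

```text
t: 16.53
ee_pos: [557.7, -235.1, 150.4]
orientation: [-1.366, -0.072, 0.09]
ft_force: [-14.0, 1.9, -0.4]
width: 11.0
```

```bash
python3 swing.py 0 .02
```

```text
t 16.53 pos [ 557.696 -235.095  150.42 ] zang 1.6771 F [-14.046   1.908  -0.401] w 11.0 q [-0.503  0.534  1.652  0.189  1.081 -0.709]
r 67.79096878334181 th -0.072513978573754 tool th -0.10629667154168865
[[0.13, -0.0, -0.0]]
[[-0.0, -0.02, 0.004]]
```

>>> {"method": "carry_out", "body": {"delta_pos": [[0.1, 0, 0], [0.2, 0, 0], [0.3, 0, 0], [0.3, 0, 0], [0.3, 0, 0]], "rotation": [[0, 0.01, 0], [0, 0.02, 0], [0, 0.03, 0], [0, 0.03, 0], [0, 0.03, 0]]}}

```text
t: 16.95
ee_pos: [557.7, -235.0, 150.2]
orientation: [-1.367, -0.044, 0.075]
ft_force: [-25.0, -1.1, 4.4]
width: 10.8
```

```bash
python3 swing.py 0 .02;python3 - <<'E'
from h import *
for n in ('wrist','scene','top'): cv2.imwrite(f"pics/{n}15.png",ctrl.get_image(n)[:,:,::-1])
crop('pics/scene15.png','pics/scene15a.png',195,140,285,240,6)
c=cv2.imread('pics/wrist15.png')[60:220,220:400]; c=np.clip(c.astype(float)*3,0,255).astype(np.uint8)
cv2.imwrite('pics/wrist15a.png',cv2.resize(c,None,fx=4,fy=3.7,interpolation=cv2.INTER_CUBIC))
E
```

```text
t 16.95 pos [ 557.683 -235.034  150.152] zang 1.6474 F [-25.035  -1.105   4.398] w 10.8 q [-0.502  0.537  1.649  0.185  1.086 -0.677]
r 67.73870401924928 th -0.07404444550796631 tool th -0.07657636734555084
[[0.13, -0.0, 0.0]]
[[-0.0, -0.02, 0.004]]
```

View pics/wrist15a.png

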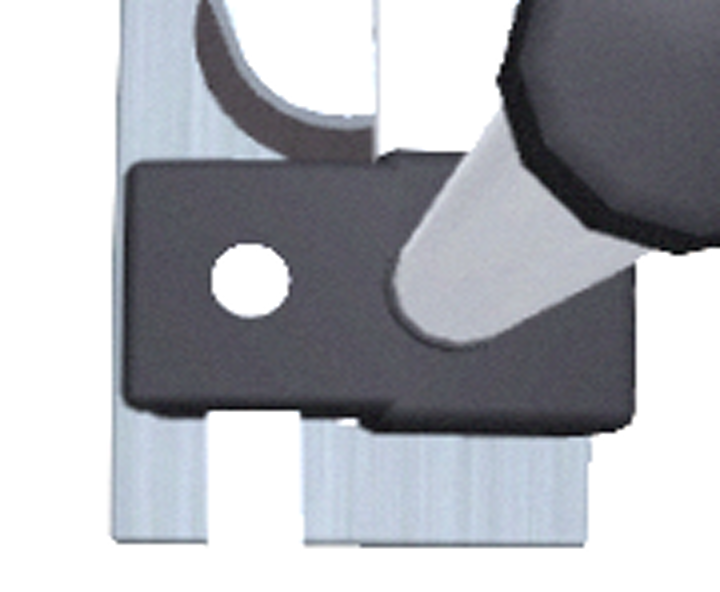

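View pics/scene15a.png

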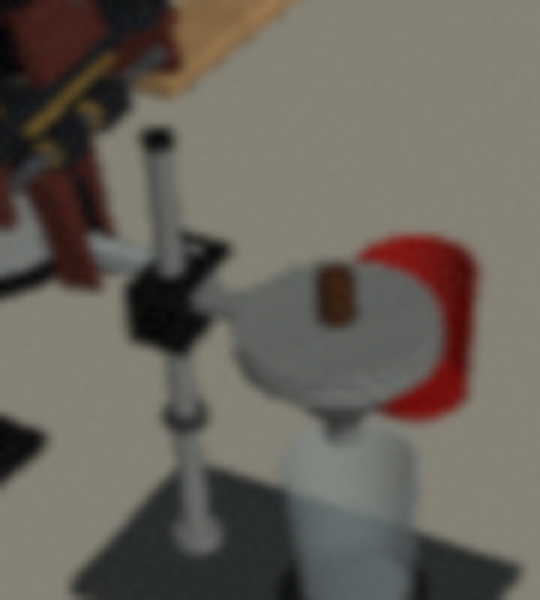

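It stalled at 25 N with no motion, so the lever is on its stop. I'll relax the push, keeping a slight closing bias and removing the downward load, then check the height.

>>> {"method": "carry_out", "body": {"delta_pos": [[-0.1, -0.01, 0], [-0.2, -0.03, 0], [-0.25, -0.04, 0.01], [-0.25, -0.04, 0.01], [-0.25, -0.04, 0.01], [-0.25, -0.04, 0.01]], "rotation": [[0, 0, 0], [0, 0, 0], [0, 0, 0], [0, 0, 0], [0, 0, 0], [0, 0, 0]]}}

```text
t: 17.6
ee_pos: [557.4, -235.1, 150.5]
orientation: [-1.367, -0.047, 0.071]
ft_force: [-16.0, 0.7, -1.9]
width: 10.9
```

```bash
python3 swing.py 0 .02;python3 - <<'E'
from h import *
for n in ('wrist','scene','top'): cv2.imwrite(f"pics/{n}16.png",ctrl.get_image(n)[:,:,::-1])
o=ctrl.get_obs()
c=cv2.imread('pics/wrist16.png')[115:160,305:365]; c=np.clip((c.astype(float)-5)*5,0,255).astype(np.uint8)
cv2.imwrite('pics/wrist16a.png',cv2.resize(c,None,fx=12,fy=12,interpolation=cv2.INTER_CUBIC))
post=PIN+22*np.array([np.cos(.065),np.sin(.065)])
T=ctrl.camera_info('wrist')['T_tool_cam'];R=Ro.from_rotvec(o['orientation']).as_matrix();c=R@T[:3,3]+o['ee_pos']
h=c[:2]-post;h/=np.linalg.norm(h);print(c,post)
for z in (185,187,189):
    print(z,'r7',proj('wrist',np.r_[post+7*h,z],o)[0],'r8',proj('wrist',np.r_[post+8*h,z],o)[0])
print('pin',proj('wrist',np.r_[PIN,187],o))
E
```

```text
t 17.60 pos [ 557.364 -235.069  150.451] zang 1.6471 F [-15.98    0.735  -1.932] w 10.9 q [-0.503  0.534  1.652  0.187  1.082 -0.679]
r 67.73691493926907 th -0.06808336680177708 tool th -0.07633360373600162
[[0.13, -0.0, -0.0]]
[[-0.0, -0.02, 0.004]]
[ 555.555 -191.133  324.843] [ 575.154 -169.871]
185 r7 [323.595 147.304] r8 [321.918 148.839]
187 r7 [324.127 146.816] r8 [322.427 148.373]
189 r7 [324.675 146.315] r8 [322.951 147.893]
pin [[284.49  134.813]]
```

View pics/wrist16a.png

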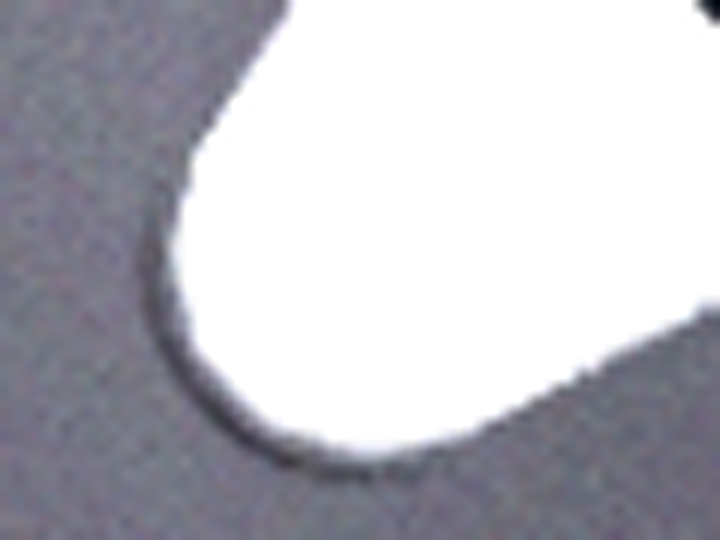

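View pics/scene16.png

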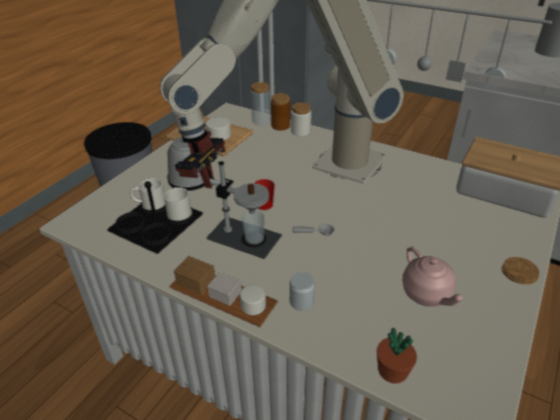

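View pics/wrist16.png

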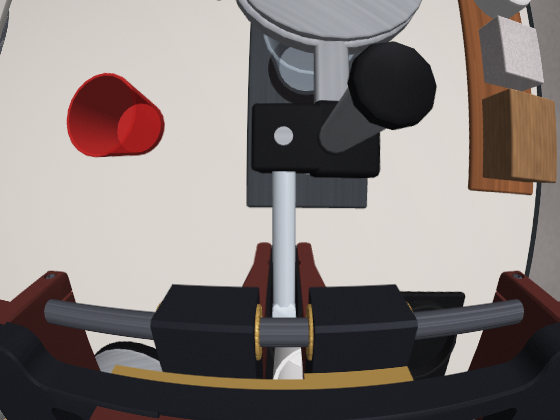

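All objects are in place, the lid is level, and the lever is shut along the base's long edge. I'll hand it in.

```bash
python3 - <<'E'
from workcell import ctrl
print(ctrl.close_job()); o=ctrl.get_obs(); print(o['t'],o['ee_pos'],o['ft_force'],o['width'])
E
```

```text
the job is handed in; nothing more can be done
None
the job is handed in; nothing more can be done
```

I finished the job and handed it in at about 17.7 s. The system gave no verdict.

- **Lid:** I set it on the strainer by its knob. When I pressed it, it resisted with about 15 N at the expected seated height. After I let go, it looked level and centred in the scene and wrist views.
- **Carriage:** I lifted it by the open lever until about half of the band's 4 mm showed above the collar in the wrist image. That puts the collar top within roughly 0.5 mm of the band's middle. My earlier estimates of the band's height, from different camera views, disagreed by about 3 mm (186 to 190 mm). I relied on the direct comparison of collar and band instead.
- **Lever:** I swung it shut at that height. The TCP read 150.5 mm before the swing and 150.45 mm at the end, dipping to about 150.0 mm partway and to 150.2 mm during the stop check. The lever stopped moving under a 25 N push, which I took as its stop, and it looks parallel to the base plate's long edge. I then eased the push to about 16 N, and the gripper still holds the closed lever.

In the final views the tumbler, the red look-alike and everything else in view looked unmoved. The last band check came from a steeper camera angle, so it is less precise than the one before the swing, but it agreed with about 2 mm of band showing.

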